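# Put the plant tags away in the screw-top jar

### The job

Put the plant tags away for the winter: slide every tag up out of the slotted holder and put it in the clear jar, with the little blue moisture canister in there too. Then lift the green lid off its hook on the chrome rail, set it level on the jar, turn it back (anticlockwise) until it drops into the thread and screw it clockwise until it is fully home. Leave the other things on the bench and the rail as they are.

Things in the scene. Friction and masses are not known exactly. Their poses are not given: they have to be found in the camera images.
- jar: Clear plastic screw-top jar, 100 mm across, fixed in a round wooden base (neither moves nor turns). Origin: centre of the base's underside, on the bench; z up. Grey thread round the neck, 90 mm across: a flat ledge with its top at z = 150 mm, broken by three gaps at 0, 120 and 240 degrees from the jar's x axis (yellow marks on the base). Inner floor at z = 18 mm.
- jar_mouth (a point): Centre of the jar's open mouth at rim height (z = 157 mm); the mouth is 70 mm across inside.
- jar_gap (a point): One of the three gaps in the thread's flat ledge (the one on the jar's x axis), at the ledge's top, 42 mm from the jar's axis. Gaps are 15 mm wide and 9 mm deep. A 3 mm nib stands just anticlockwise (seen from above) of each: a lid lug can come along the ledge into the gap only anticlockwise, and stops there.
- jar_stop (a point): End stop of the track that starts in the gap on the jar's x axis: from each gap a track runs clockwise under the ledge, falling 5 mm over about 80 degrees to such a firm stop.
- lid_grip (a point): Green screw lid, 105 mm across, 27 mm high, 90 g, black stirrup handle on top, hanging level from a hook of the rail. This point: on its axis (z, up), mid-handle, 45 mm above the skirt's lower edge, 18 above the flat top, 21 below the handle's top. Handle lies along the lid's y: two legs, outer faces 44 mm apart (grip these from above), 10 mm thick; window between them 28 mm wide, 30 high.
- lid_lug (a point): Underside of one of three steel lugs, 5 mm wide, inside the lid's skirt, at 0 (this one), 120 and 240 degrees from the lid's x axis, 2 mm above the skirt's edge; yellow marks outside. With the lugs on the jar's ledge, lid_grip is 193 mm above the jar's origin; dropped into the gaps 184 mm; fully home at the end stop 179 mm.
- rail: Fixed chrome hook rail. Origin: on the bench below the middle of its bar. Bar along y, 320 mm long, axis at z = 165 mm. Double hooks at y = +55 and -55 mm: two 6 mm prongs 16 mm apart, running level from the bar 56 mm to -x, then turning up 9 mm (63 mm out). To unhook a thing, raise it 13 to 18 mm, then draw it 80 to 90 mm along the rail's -x before raising it on.
- rack: Wooden slotted holder, fixed, 111 x 46 mm, 36 mm high. Origin: centre of its underside. Four slots 9 mm x 30 mm, 28 mm deep, side by side at x = -36, -12, 12, 36 mm, each long along the holder's y.
- can_mid (a point): Small blue cylindrical moisture-absorber canister with a white band, 36 mm across, 34 mm high, standing on the bench, 30 g. This point is its centre.
- tag0_mid (a point): Terracotta plant tag (may be absent), a stiff plate 60 mm tall (z), 26 mm wide (y), 6 mm thick (x), 20 g, on end in a slot of the holder, 32 mm showing above it; neighbours are 24 mm apart along x, so take it by its two narrow side edges. This point is its centre, at z = 38 mm in its slot.
- tag1_mid (a point): Blue plant tag (may be absent), a stiff plate 60 mm tall (z), 26 mm wide (y), 6 mm thick (x), 20 g, on end in a slot of the holder, 32 mm showing above it; neighbours are 24 mm apart along x, so take it by its two narrow side edges. This point is its centre, at z = 38 mm in its slot.
- tag2_mid (a point): Yellow plant tag (may be absent), a stiff plate 60 mm tall (z), 26 mm wide (y), 6 mm thick (x), 20 g, on end in a slot of the holder, 32 mm showing above it; neighbours are 24 mm apart along x, so take it by its two narrow side edges. This point is its centre, at z = 38 mm in its slot.
- tag3_mid (a point): Red plant tag (may be absent), a stiff plate 60 mm tall (z), 26 mm wide (y), 6 mm thick (x), 20 g, on end in a slot of the holder, 32 mm showing above it; neighbours are 24 mm apart along x, so take it by its two narrow side edges. This point is its centre, at z = 38 mm in its slot.
- tin: Crushed tin, about 70 mm across and 48 mm high. Leave alone. Origin: middle of its underside.
- spout: Green watering-can spout with its rose, lying, 180 mm long, 60 mm high. Leave alone. Origin: middle of its underside.
- foodlid: Translucent takeaway-box lid lying flat, 135 x 95 x 11 mm. Leave alone. Origin: middle of its underside.
- screwjar: Small jar with a steel cap, 56 mm across, 75 mm high. Leave alone. Origin: middle of its underside.
- driver: Screwdriver lying on the bench. Leave alone. Origin: middle of its underside.
- pot: Terracotta pot, 90 mm across, 75 mm high. Leave alone. Origin: middle of its underside.
- scoop_mid (a point): Orange seed scoop, 143 mm long, 40 mm wide, hanging from the other hook of the rail. Leave alone. This point is its middle.
There are look-alikes about, which are no part of the job. Of the things shaped like the part that bears can_mid, the blue one is meant.

How it is judged:
By the outcome, as a careful person would: the job done as asked, in the order asked, and still so for the second after the job is handed in, with the robot touching nothing.
Of tag0, tag1, tag2, tag3 only 2 to 4 are there at a start; the rules pass over those that are not, and their reading is None.
At some moment in a run one of can may be knocked a few centimetres aside while the robot is not near it.
It also fails if it takes over 210 s, if anything falls off the work surface, if the arm or the gripper's body presses on something with over 40 N, if the wrist force passes 120 N, or if a joint passes its speed limit or range.

### The arm

A 6-joint arm with a two-finger parallel gripper is mounted at the origin on the work surface. World frame = base frame: x ahead of the robot, y to its left, z up, the work surface at z = 0. Lengths are in mm, angles in rad, forces in N, time in s.
With the tool pointing down it reaches from about 300 to 750 mm from the base axis. Payload 8.5 kg.
Tool frame: the origin (TCP) lies between the finger pads; the fingertips stand 11 mm ahead of it and the grasp point (between the pads) lies 8 mm behind it; x points along the fingers, z is the direction in which the jaws open and shut, and the axes are right-handed (so a half turn about x gives the same grasp; the last joint's range is limited). The gripper opens to 85 mm and grips with 20 to 120 N. Pads are 22 mm wide; open, the fingers measure 114 mm over their backs; the gripper's body (76 mm by 85 mm) begins 54 mm behind the grasp point. The pads swing forward as they close: fully open they stand 13 mm farther back than shut.
Start: joints at [1.031, 0.381, 1.297, -0, 1.464, -0.215], TCP at [175.507, 521.227, 242.322] pointing down, gripper open.
Joint ranges: [-3.11, 3.11], [-0.89, 2.33], [0.22, 2.48], [-1.42, 4.56], [0.17, 2.85], [-2.88, 2.88]. Speed limits (rad/s): [2.39, 2.39, 3.14, 3.14, 3.14, 3.14].

### API

Orientations are given as a unit quaternion [x, y, z, w].
In Python, from bench import bot gives the robot as it stands.
- The arm moves only by the tool apply_moves, never from a script. Its argument "targets" is a list of rows, each a list of 3 entries, a list of its own where there are three numbers: the shift along the tool's x, y, z in mm, then the turn, a rotation vector about the tool's x, y, z in rad, then the opening, from -1 (shut) to 1 (fully open). In form: [[[tx, ty, tz], [wx, wy, wz], claw], ...]. A call has exactly 5 rows; each row shifts and turns the pose as measured when the row begins, along the tool's axes as they then stand; what a row does not reach is not made up. A row lasts 1/12 s, in which the tool goes at most 41.7 mm and 7.16 degrees, less where a joint would pass 70% of its speed; a pose out of reach is approached as far as the arm can. A call with a gripper value outside its range is refused whole. The fingers move at their own pace and stop on an object; the grip force is fixed at half the most. Time passes only in rows, so rows that do not move let the fingers close, or fill a call up. It gives the time, the measured TCP pose, the force and the opening at its end, in the units of the state.
- bot.sense(): the state, without advancing time (a new reading comes with each control period).
- bot.read_camera(name): name is "side" or "top" or "wrist"; returns a dict with "img" (400x640x3 uint8, blue, green, red), "fx", "fy", "cx", "cy" (pixels), "R" (3x3) and "t" (3): a world point X has camera coordinates R X + t. Camera axes: x right, y down, z forward; pixel columns grow to the right and rows downward; lengths in mm; the calibration is good to about 2 mm. A picture is of the moment at which its call begins. There is no depth.
- bot.finish_job(): hands the job in, once; it reports no verdict.
The state is a dict: "t": time; "joint_pos": joint angles; "qd": joint speeds; "effort": joint torques, N m; "tcp_pos": TCP position; "tcp_rot": TCP orientation; "contact_force": force on the tool from outside, world axes, zero at the start; "torque": the same for the moment, N m; "width": finger opening in mm.
Only numpy, scipy, OpenCV 4.12 (cv2) and the standard library are available. Lean on these libraries where they do the work, as an engineer would, in place of code of your own. Each camera call takes 0.05 s, during which the arm holds its last target. There are 200 camera calls.

## Working session

There is one attempt and no reset: what is moved stays moved. The work goes in short steps, Python scripts to look and compute and a tool call to move; the robot and the scene stay as the last step left them, time stands still between calls to the robot, and variables do not carry over. Pictures are saved under pics/ and viewed, about 12 in all and at most 16, crops included, and the job is handed in when it is done.

Besides the shell and the picture viewer there is one more tool, called after "Request:" by a JSON object that holds its "op" and its "data". apply_moves: Moves the arm, as the interface text tells. Its arguments: {"type":"object","properties":{"targets":{"type":"array"}},"required":["targets"]}

```bash
mkdir -p pics; ls
cat > h.py <<'E'
import numpy as np, cv2
from bench import bot
from scipy.spatial.transform import Rotation as Rn
def cam(n):
    return bot.read_camera(n)
def ray(c,u,v):
    d=np.array([(u-c['cx'])/c['fx'],(v-c['cy'])/c['fy'],1.]); R=np.array(c['R']);t=np.array(c['t'])
    return -R.T@t, R.T@d
def plane(c,u,v,z):
    o,d=ray(c,u,v); return o+d*(z-o[2])/d[2]
def proj(c,X):
    p=np.array(c['R'])@np.array(X)+np.array(c['t']); return np.array([c['fx']*p[0]/p[2]+c['cx'],c['fy']*p[1]/p[2]+c['cy']])
def tri(c1,p1,c2,p2):
    o1,d1=ray(c1,*p1);o2,d2=ray(c2,*p2)
    A=np.stack([d1,-d2],1);s=np.linalg.lstsq(A,o2-o1,rcond=None)[0]
    a=o1+s[0]*d1;b=o2+s[1]*d2
    return (a+b)/2,np.linalg.norm(a-b)
E
python3 - <<'E'
from h import *
s=bot.sense();print(s)
for n in('top','side'):
    c=cam(n);cv2.imwrite(f'pics/{n}0.png',c['img']);print(n,c['fx'],c['cx'],c['cy'],(-np.array(c['R']).T@c['t']).round(),np.array(c['R']).round(2).tolist())
E
```

```text
pics
{'t': 0.0, 'joint_pos': array([ 1.03070677e+00,  3.81216305e-01,  1.29827884e+00, -5.93119441e-06,
        1.46357317e+00, -2.15273853e-01]), 'qd': array([ 9.10470993e-04, -7.44603645e-04, -2.84993283e-05,  4.43720583e-04,
       -1.04052958e-04, -5.60127962e-04]), 'effort': array([ 3.25719911e-04, -4.48463202e+01, -2.31279230e+01, -2.92647574e-04,
        4.84690361e-03, -1.84289512e-06]), 'tcp_pos': array([175.36836086, 521.00109784, 241.69475706]), 'tcp_rot': array([-0.41278184,  0.57474567,  0.41236427,  0.5737894 ]), 'contact_force': array([-0.12727923, -0.84337079,  0.85557298]), 'torque': array([-0.05967587, -0.01463515, -0.00259846]), 'width': 85.30301408459569}
top 408.9133376355134 316.2118849016246 205.26597173377488 [ 338.  -10. 1073.] [[-0.0, -1.0, -0.02], [-0.99, 0.01, -0.16], [0.16, 0.02, -0.99]]
side 451.73060584945705 326.94795477974657 197.62184059792028 [ 443. -887.  789.] [[1.0, -0.08, -0.01], [-0.05, -0.59, -0.8], [0.06, 0.8, -0.59]]
```

View pics/top0.png

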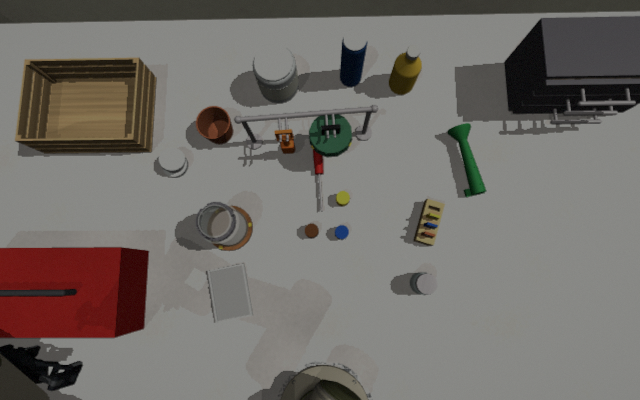

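View pics/side0.png

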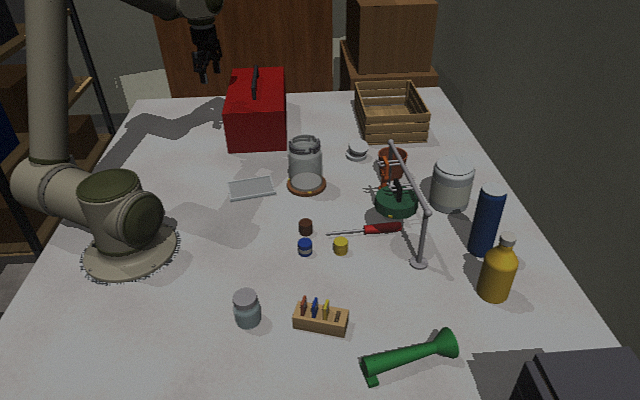

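Top view: the canisters are brown (312,231), blue (342,232) and yellow (343,198), and I want the blue one. The jar is at (225,225), not the screwjar (424,284). The green lid is at (330,133), not the spout (467,160). The rack at (430,222) holds three tags: terracotta, blue and yellow. Next, one close montage.

Run:
```python
from h import *
c=cam('top');t=c['img'];s=cam('side')['img']
np.save('top.npy',t);np.save('side.npy',s)
z=lambda im,x,y,w,h,W,H:cv2.resize(im[y:y+h,x:x+w],(W,H),interpolation=cv2.INTER_CUBIC)
m=np.vstack([np.hstack([z(t,185,190,80,60,400,300),z(t,230,95,160,120,400,300)]),
 np.hstack([z(t,395,190,80,60,400,300),z(s,270,130,80,60,400,300)])])
cv2.imwrite('pics/m1.png',cv2.convertScaleAbs(m,alpha=1.5))
hsv=cv2.cvtColor(t,cv2.COLOR_BGR2HSV)
def blobs(lo,hi,mn=4):
    mk=cv2.inRange(hsv,lo,hi);n,l,st,ce=cv2.connectedComponentsWithStats(mk)
    return [(st[i,4],st[i,:4].tolist(),ce[i].round(1).tolist()) for i in range(1,n) if st[i,4]>=mn]
print('blue',blobs((105,120,60),(130,255,255)))
print('yel',blobs((22,110,80),(35,255,255)))
print('green',blobs((60,80,30),(90,255,255),20))
print('can',plane(c,342,232,17))
print('rail',plane(c,240,118.5,165),plane(c,374,109,165))
```

```text
blue [(np.int32(5), [363, 46, 3, 3], [364.2, 47.2]), (np.int32(22), [427, 223, 10, 4], [431.5, 224.5]), (np.int32(140), [335, 226, 13, 13], [341.1, 231.8])]
yel [(np.int32(9), [400, 53, 6, 3], [402.7, 54.0]), (np.int32(216), [403, 57, 18, 20], [412.7, 68.3]), (np.int32(5), [349, 142, 2, 4], [349.6, 143.6]), (np.int32(4), [311, 146, 3, 3], [312.0, 146.8]), (np.int32(147), [336, 191, 14, 14], [342.2, 197.5]), (np.int32(39), [429, 212, 12, 8], [434.6, 215.0]), (np.int32(14), [248, 223, 4, 4], [249.5, 224.3]), (np.int32(11), [219, 246, 4, 3], [220.4, 247.1])]
green [(np.int32(35), [328, 115, 4, 10], [329.4, 119.7]), (np.int32(1040), [310, 115, 42, 39], [330.2, 135.6]), (np.int32(867), [449, 123, 37, 74], [468.5, 160.1])]
can [441.39741263 -50.61648281  17.        ]
rail [695.27878557 190.11613698 165.        ] [ 714.23196654 -123.58236942  165.        ]
```

View pics/m1.png

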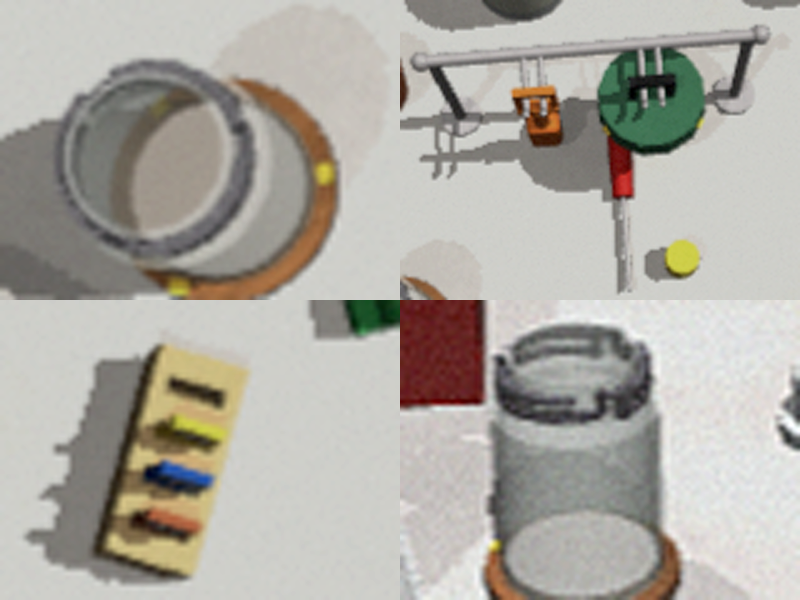

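The close-up montage shows the jar base marks at top pixels (249.5,224), (220,247) and (217,211). The rack holds yellow, blue and terracotta tags, and the slot at its far (+x) end is empty. The lid handle lies on the double hook.

```bash
cat >> h.py <<'E'
def axes(s=None):
    s=s or bot.sense(); return Rn.from_quat(s['tcp_rot'])
def plan(p,yaw=None,off=8):
    """p: grasp point world (8 mm behind TCP); yaw deg of the jaw axis. prints turn about tool, then shift in turned tool frame"""
    s=bot.sense();R=axes(s);M=R.as_matrix()
    if yaw is None:
        yaw=np.degrees(np.arctan2(M[1,2],M[0,2]))
    best=None
    for k in(0,180):
        a=np.radians(yaw+k);z=np.array([np.cos(a),np.sin(a),0]);x=np.array([0,0,-1.]);T=np.stack([x,np.cross(z,x),z],1)
        rv=Rn.from_matrix(M.T@T).as_rotvec()
        if best is None or np.linalg.norm(rv)<np.linalg.norm(best[0]):best=(rv,T)
    rv,T=best
    d=T.T@(np.array(p)+[0,0,-off]-s['tcp_pos'])
    print('turn',rv.round(4),'deg',np.degrees(rv).round(1),'then shift',d.round(1),'| now grasp',(s['tcp_pos']-off*M[:,0]).round(1),'yaw',np.degrees(np.arctan2(M[1,2],M[0,2])).round(1),'j6',s['joint_pos'][5].round(2),'t',round(s['t'],1),'w',round(s['width'],1),'F',s['contact_force'].round(1))
E
python3 - <<'E'
from h import *
c=cam('top');w=cam('wrist');s=cam('side')
M=axes().as_matrix();print('tool axes',M.round(3).tolist())
print('wristcam in tool',(M.T@(-w['R'].T@w['t']-bot.sense()['tcp_pos'])).round(1),(M.T@w['R'].T).round(2).tolist(),w['fx'])
for z in(8,12,15):
    P=np.array([plane(c,u,v,z)[:2] for u,v in((249.5,224.3),(220.4,247.1),(217,211))])
    A=np.c_[2*P,np.ones(3)];x=np.linalg.solve(A,(P**2).sum(1));ctr=x[:2];r=np.sqrt(x[2]+ctr@ctr)
    print(z,'jar',ctr.round(1),'r',r.round(1),np.degrees(np.arctan2(*(P-ctr).T[::-1])).round(1))
# mouth ellipse outer neck (z~150)
print('neck ctr guess',plane(c,217.0,222.2,152), 'edges',plane(c,197,222,157),plane(c,236.5,222,157))
Q=[plane(c,u,v,36)[:2] for u,v in((427,199),(444.6,204),(433.4,245.6),(414.4,240.6))];print('rack',np.round(Q,1).tolist(),np.mean(Q,0))
for n,u,v in(('yel',434.6,215),('blu',431.5,224.5)):print(n,plane(c,u,v,66))
print('lid marks',plane(c,349.6,143.6,120),plane(c,312,146.8,120), 'skirt', plane(c,330,135.5,125))
print('can',plane(c,341.1,231.8,30))
E
```

```text
tool axes [[-0.0, -0.948, 0.319], [-0.0, 0.319, 0.948], [-1.0, 0.0, -0.0]]
wristcam in tool [-130.1   74.1   -0.3] [[0.0, -0.29, 0.96], [-0.0, -0.96, -0.29], [1.0, -0.0, -0.0]] 333.6169216653453
8 jar [456.  246.3] r 55.1 [-81.4 158.2  36.5]
12 jar [455.5 245.4] r 54.9 [-81.4 158.2  36.5]
15 jar [455.2 244.7] r 54.8 [-81.4 158.2  36.5]
neck ctr guess [452.50804943 239.21170479 152.        ] edges [452.67279747 283.623489   157.        ] [452.02666397 193.38267943 157.        ]
rack [[522.8, -268.5], [509.5, -312.5], [403.8, -278.7], [416.6, -231.8]] [ 463.17893214 -272.87025337]
yel [ 477.20655848 -277.69612253   66.        ]
blu [ 453.67573751 -268.92358471   66.        ]
lid marks [645.53451599 -68.04868991 120.        ] [638.58844746  22.94141345 120.        ] skirt [664.8331242  -20.81882716 125.        ]
can [440.65577336 -47.82296461  30.        ]
```

Jar: centre about (454,241), marks at 38.4°+120k, neck 90 mm wide as given. Rack: centre (463,-273), 112×46 mm, long axis −19°, so the jaw yaw of 71° already fits. Moving above the rack.

Request:
{"op": "apply_moves", "data": {"targets": [[[0, -21, -26], [0, 0, 0], 1], [[0, -21, -26], [0, 0, 0], 1], [[0, -21, -26], [0, 0, 0], 1], [[0, -21, -26], [0, 0, 0], 1], [[0, -21, -26], [0, 0, 0], 1]]}}

```text
t: 0.77
tcp_pos: [233.4, 363.0, 240.5]
tcp_rot: [-0.415, 0.573, 0.415, 0.573]
contact_force: [1.6, 0.4, 0.7]
width: 85.2
```

Request:
{"op": "apply_moves", "data": {"targets": [[[0, -21, -26], [0, 0, 0], 1], [[0, -21, -26], [0, 0, 0], 1], [[0, -21, -26], [0, 0, 0], 1], [[0, -21, -26], [0, 0, 0], 1], [[0, -21, -26], [0, 0, 0], 1]]}}

```text
t: 1.18
tcp_pos: [293.1, 199.4, 240.9]
tcp_rot: [-0.416, 0.571, 0.416, 0.573]
contact_force: [1.9, 0.0, 0.7]
width: 85.5
```

Request:
{"op": "apply_moves", "data": {"targets": [[[0, -21, -26], [0, 0, 0], 1], [[0, -21, -26], [0, 0, 0], 1], [[0, -21, -26], [0, 0, 0], 1], [[0, -21, -26], [0, 0, 0], 1], [[0, -21, -26], [0, 0, 0], 1]]}}

```text
t: 1.6
tcp_pos: [353.5, 35.1, 242.0]
tcp_rot: [-0.417, 0.57, 0.415, 0.574]
contact_force: [0.2, 0.1, 0.5]
width: 85.5
```

Request:
{"op": "apply_moves", "data": {"targets": [[[0, -21, -26], [0, 0, 0], 1], [[0, -21, -26], [0, 0, 0], 1], [[0, -21, -26], [0, 0, 0], 1], [[0, -21, -26], [0, 0, 0], 1], [[0, -21, -26], [0, 0, 0], 1]]}}

```text
t: 2.02
tcp_pos: [414.0, -130.3, 243.2]
tcp_rot: [-0.417, 0.57, 0.413, 0.575]
contact_force: [0.4, 1.3, 1.1]
width: 85.2
```

Request:
{"op": "apply_moves", "data": {"targets": [[[0, -21, -26], [0, 0, 0], 1], [[0, -21, -26], [0, 0, 0], 1], [[0, -21, -26], [0, 0, 0], 1], [[0, -21, -26], [0, 0, 0], 1], [[0, -21, -26], [0, 0, 0], 1]]}}

```text
t: 2.43
tcp_pos: [474.4, -295.6, 243.6]
tcp_rot: [-0.416, 0.57, 0.413, 0.576]
contact_force: [0.9, -0.3, -0.2]
width: 85.4
```

Run:
```python
from h import *
c=cam('wrist');cv2.imwrite('pics/w1.png',c['img'])
plan([463,-273,234],71)
for n,X in dict(ter=(430.5,-260.5,68),blu=(453.7,-269,68),yel=(477.2,-277.7,68)).items():print(n,proj(c,X))
```

```text
turn [0.0105 0.0013 0.0098] deg [0.6 0.1 0.6] then shift [16.8 21.1 22.3] | now grasp [ 475.7 -300.9  250.8] yaw 71.6 j6 -2.03 t 2.5 w 85.5 F [-3.5 -3.  -1.9]
ter [343.42158072 118.52017514]
blu [342.01963052 146.16263547]
yel [340.57543118 172.85887741]
```

View pics/w1.png

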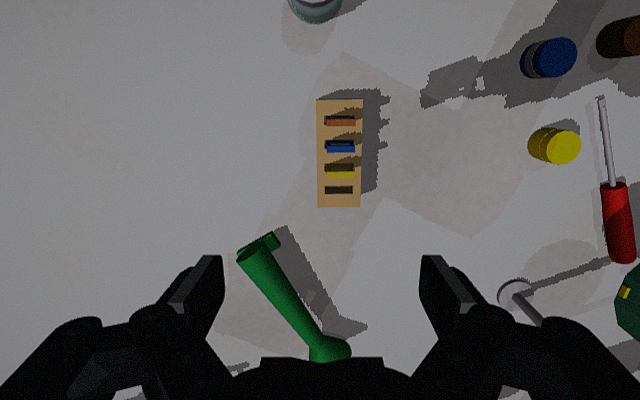

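The wrist view shows terracotta (340,120), blue (340,147), yellow (340,173) and the empty slot (338,190), matching the predicted points within 3 px. Refining with masks.

Run:
```python
from h import *
c=cam('wrist');im=c['img'];print('cam at',(-c['R'].T@c['t']).round(0))
cr=cv2.resize(im[95:215,300:380],(533,800),interpolation=cv2.INTER_NEAREST)
hsv=cv2.cvtColor(im,cv2.COLOR_BGR2HSV)
for n,lo,hi in(('ter',(3,120,90),(12,255,255)),('blu',(105,150,110),(125,255,255)),('yel',(25,170,120),(33,255,255)),('wood',(12,60,110),(24,165,255))):
    m=cv2.inRange(hsv,lo,hi);m[:90]=0;m[215:]=0;m[:,:300]=0;m[:,380:]=0
    p=cv2.findNonZero(m);r=cv2.minAreaRect(p);z=36 if n=='wood' else 68
    print(n,len(p),np.round(cv2.boundingRect(p),1),np.round(r[0],1),np.round(r[1],1),round(r[2],1),plane(c,*r[0],z).round(1))
    B=[plane(c,*q,z)[:2] for q in cv2.boxPoints(r)];print('   sides',np.round([np.linalg.norm(B[0]-B[1]),np.linalg.norm(B[1]-B[2])],1), 'dir',[np.degrees(np.arctan2(*(B[1]-B[0])[::-1])).round(1),np.degrees(np.arctan2(*(B[2]-B[1])[::-1])).round(1)])
```

```text
cam at [ 404. -278.  372.]
ter 188 [332 116  30   7] [346.5 119. ] [ 6. 29.] 90.0 [ 433.2 -263.6   68. ]
   sides [25.8  5.2] dir [np.float64(71.6), np.float64(-16.4)]
blu 102 [333 143  27   6] [346.  145.5] [ 5. 26.] 90.0 [ 455.6 -271.    68. ]
   sides [23.7  4.6] dir [np.float64(71.6), np.float64(-16.5)]
yel 161 [332 168  28   7] [345.5 171. ] [ 6. 27.] 90.0 [ 478.2 -278.5   68. ]
   sides [25.1  5.7] dir [np.float64(71.5), np.float64(-16.5)]
wood 2906 [321  96  47 109] [344. 150.] [108.  46.] 90.0 [ 464.7 -273.6   36. ]
   sides [ 44.4 110.1] dir [np.float64(71.6), np.float64(-16.1)]
```

```bash
python3 -c "
from h import *
plan([477.2,-278,110],71.5)"
```

```text
turn [0.0017 0.0026 0.0085] deg [0.1 0.2 0.5] then shift [140.6   4.2  19.7] | now grasp [ 474.8 -298.   250.6] yaw 71.6 j6 -2.02 t 2.5 w 84.9 F [-0.4  0.5  0.3]
```

Request:
{"op": "apply_moves", "data": {"targets": [[[0, 4, 20], [0, 0.002, 0.008], 0.2], [[35, 0, 0], [0, 0, 0], 0.2], [[35, 0, 0], [0, 0, 0], 0.2], [[35, 0, 0], [0, 0, 0], 0.2], [[35, 0, 0], [0, 0, 0], 0.2]]}}

```text
t: 2.95
tcp_pos: [480.8, -279.9, 105.3]
tcp_rot: [-0.419, 0.572, 0.407, 0.575]
contact_force: [0.8, -0.5, -0.6]
width: 51.2
```

```bash
python3 -c "
from h import *
plan([477.2,-278,58],71.5)
cv2.imwrite('pics/w2.png',cam('wrist')['img'])"
```

```text
turn [ 0.     -0.0062  0.0162] deg [ 0.  -0.4  0.9] then shift [55.3  4.   0.7] | now grasp [ 480.7 -279.9  113.3] yaw 71.5 j6 -1.99 t 3.0 w 51.2 F [ 0.8 -0.5 -0.6]
```

View pics/w2.png

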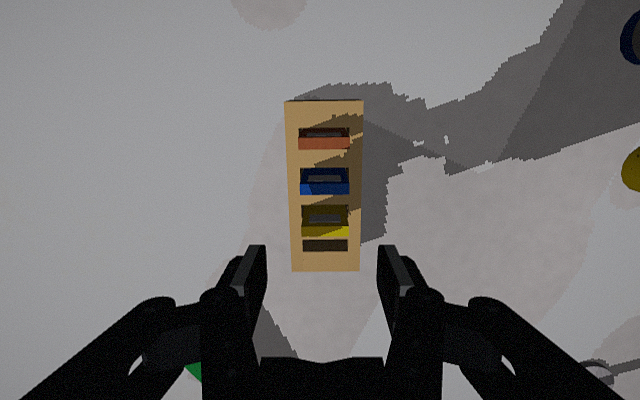

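The jaws straddle the yellow tag (325,222) sideways. Descending and gripping.

Request:
{"op": "apply_moves", "data": {"targets": [[[0, 4, 1], [0, -0.006, 0.016], 0.2], [[20, 0, 0], [0, 0, 0], 0.2], [[20, 0, 0], [0, 0, 0], 0.2], [[15, 0, 0], [0, 0, 0], 0.2], [[0, 0, 0], [0, 0, 0], 0.2]]}}

```text
t: 3.42
tcp_pos: [474.8, -274.5, 47.3]
tcp_rot: [-0.409, 0.575, 0.418, 0.573]
contact_force: [0.1, 0.2, 0.4]
width: 51.2
```

```bash
python3 -c "
from h import *
plan([477.2,-278,58],71.5)"
```

```text
turn [ 0.001   0.005  -0.0118] deg [ 0.1  0.3 -0.7] then shift [-2.7 -3.4 -2.6] | now grasp [ 474.9 -274.5   55.3] yaw 71.6 j6 -1.99 t 3.4 w 51.2 F [0.1 0.2 0.4]
```

Request:
{"op": "apply_moves", "data": {"targets": [[[-2.5, -3, -2.5], [0, 0.005, -0.01], 0.2], [[0, 0, 0], [0, 0, 0], -1], [[0, 0, 0], [0, 0, 0], -1], [[0, 0, 0], [0, 0, 0], -1], [[0, 0, 0], [0, 0, 0], -1]]}}

```text
t: 3.83
tcp_pos: [479.4, -279.9, 57.7]
tcp_rot: [-0.417, 0.573, 0.41, 0.574]
contact_force: [0.6, 0.7, -0.5]
width: 24.6
```

Request:
{"op": "apply_moves", "data": {"targets": [[[-15, 0, 0], [0, 0, 0], -1], [[-35, 0, 0], [0, 0, 0], -1], [[-40, 0, 0], [0, 0, 0], -1], [[-40, 0, 0], [0, 0, 0], -1], [[-40, 0, 0], [0, 0, 0], -1]]}}

```text
t: 4.25
tcp_pos: [475.8, -276.7, 228.3]
tcp_rot: [-0.411, 0.575, 0.416, 0.573]
contact_force: [1.5, -1.3, -0.9]
width: 24.3
```

```bash
python3 -c "
from h import *
plan([453,240,230],71.5)
c=cam('wrist');cv2.imwrite('pics/w3.png',c['img'])
a=[]
for i in range(4):
    cam('wrist');a.append(bot.sense()['tcp_pos'])
print(np.round(a,1).tolist())"
```

```text
turn [ 0.001   0.0026 -0.0079] deg [ 0.1  0.1 -0.5] then shift [  6.3 185.5 482.7] | now grasp [ 475.8 -276.7  236.3] yaw 71.6 j6 -1.99 t 4.2 w 24.3 F [ 1.5 -1.3 -0.9]
[[477.9, -278.4, 233.3], [477.0, -277.7, 229.6], [476.3, -277.1, 227.2], [476.0, -276.8, 225.8]]
```

View pics/w3.png

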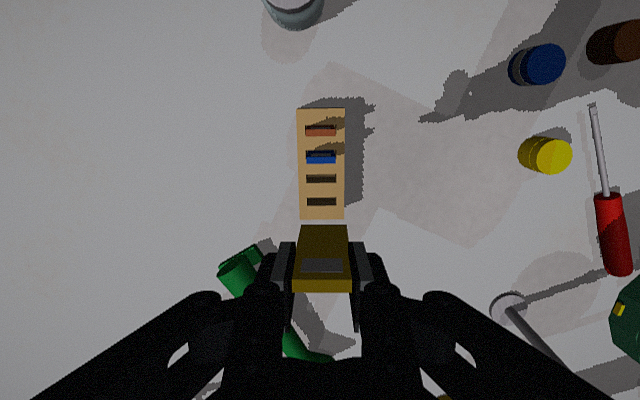

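The yellow tag is held upright (323,255); blue and terracotta are still in the rack. Carrying it to the jar.

Request:
{"op": "apply_moves", "data": {"targets": [[[0, 6, 16], [0, 0, 0], -1], [[0, 13, 34], [0, 0, 0], -1], [[0, 13, 34], [0, 0, 0], -1], [[0, 13, 34], [0, 0, 0], -1], [[0, 13, 34], [0, 0, 0], -1]]}}

```text
t: 4.92
tcp_pos: [466.4, -113.6, 218.3]
tcp_rot: [-0.403, 0.579, 0.418, 0.573]
contact_force: [1.8, -0.8, 0.1]
width: 24.5
```

Request:
{"op": "apply_moves", "data": {"targets": [[[0, 13, 34], [0, 0, 0], -1], [[0, 13, 34], [0, 0, 0], -1], [[0, 13, 34], [0, 0, 0], -1], [[0, 13, 34], [0, 0, 0], -1], [[0, 13, 34], [0, 0, 0], -1]]}}

```text
t: 5.33
tcp_pos: [455.1, 77.4, 213.9]
tcp_rot: [-0.397, 0.583, 0.422, 0.569]
contact_force: [0.7, -0.9, -0.1]
width: 24.5
```

Request:
{"op": "apply_moves", "data": {"targets": [[[0, 13, 34], [0, 0, 0], -1], [[0, 13, 34], [0, 0, 0], -1], [[0, 13, 34], [0, 0, 0], -1], [[0, 13, 34], [0, 0, 0], -1], [[0, 6, 16], [0, 0, 0], -1]]}}

```text
t: 5.75
tcp_pos: [444.4, 250.4, 209.5]
tcp_rot: [-0.395, 0.588, 0.425, 0.564]
contact_force: [-0.7, -1.0, -0.3]
width: 24.2
```

Run:
```python
from h import *
plan([453,240,230],71.5)
w=cam('wrist');t=cam('top');s=cam('side')
cv2.imwrite('pics/w4.png',np.vstack([w['img'][60:360],np.hstack([cv2.resize(t['img'][190:260,180:260],(340,298)),cv2.resize(s['img'][120:200,265:345],(300,298))])]))
plan([453,240,230],71.5)
```

```text
turn [-0.01   -0.0023 -0.0545] deg [-0.6 -0.1 -3.1] then shift [-12.5 -11.5  -7.1] | now grasp [444.8 250.3 217.5] yaw 70.9 j6 -0.98 t 5.8 w 24.2 F [-0.7 -1.  -0.3]
turn [-0.0098 -0.0032 -0.0541] deg [-0.6 -0.2 -3.1] then shift [-12.6 -10.2  -5. ] | now grasp [445.3 247.9 217.4] yaw 70.9 j6 -0.98 t 5.9 w 24.4 F [ 0.6 -0.6 -0.5]
```

View pics/w4.png

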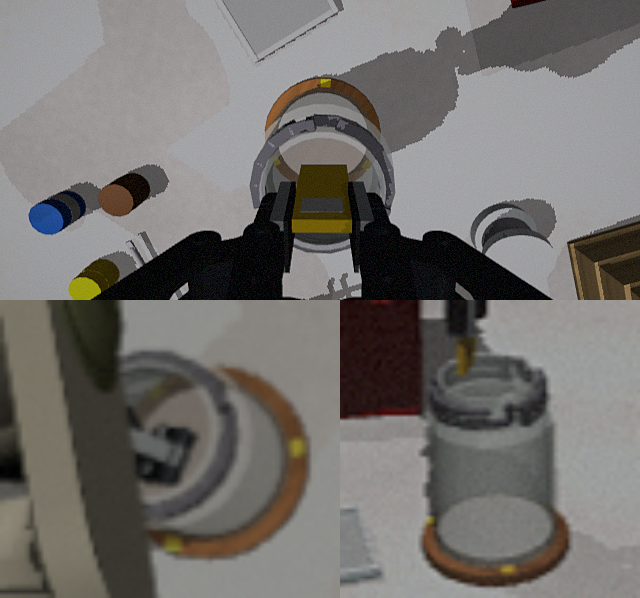

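The tag hangs over the mouth, offset about 10 mm from centre. Correcting, lowering and releasing.

Request:
{"op": "apply_moves", "data": {"targets": [[[0, -10, -5], [0, 0, -0.054], -1], [[10, 0, 0], [0, 0, 0], -1], [[12, 0, 0], [0, 0, 0], -1], [[8, 0, 0], [0, 0, 0], -1], [[0, 0, 0], [0, 0, 0], -1]]}}

```text
t: 6.32
tcp_pos: [452.2, 234.8, 174.0]
tcp_rot: [-0.41, 0.58, 0.408, 0.573]
contact_force: [-0.4, 0.0, -0.1]
width: 24.1
```

Run:
```python
from h import *
plan([453,240,184],71.5)
```

```text
turn [-0.0136 -0.0092 -0.0035] deg [-0.8 -0.5 -0.2] then shift [-2.   0.9  5.2] | now grasp [452.2 234.8 182. ] yaw 70.7 j6 -0.98 t 6.3 w 24.1 F [-0.4  0.  -0.1]
```

Release in place, raise, then travel back to the blue tag.

Request:
{"op": "apply_moves", "data": {"targets": [[[-1, 0, 4], [0, 0, 0], -1], [[0, 0, 0], [0, 0, 0], 0.2], [[0, 0, 0], [0, 0, 0], 0.2], [[0, 0, 0], [0, 0, 0], 0.2], [[-20, 0, 0], [0, 0, 0], 0.2]]}}

```text
t: 6.73
tcp_pos: [453.2, 237.1, 193.1]
tcp_rot: [-0.408, 0.583, 0.408, 0.572]
contact_force: [0.4, 0.0, -0.5]
width: 51.0
```

Request:
{"op": "apply_moves", "data": {"targets": [[[-25, 0, 0], [0, 0, 0], 0.2], [[0, -6, -17], [0, 0, 0], 0.2], [[0, -13, -34], [0, 0, 0], 0.2], [[0, -13, -34], [0, 0, 0], 0.2], [[0, -13, -34], [0, 0, 0], 0.2]]}}

```text
t: 7.15
tcp_pos: [457.8, 111.8, 225.5]
tcp_rot: [-0.413, 0.577, 0.41, 0.573]
contact_force: [0.5, 0.9, 0.7]
width: 51.5
```

Run:
```python
from h import *
plan([454.5,-270.3,200],71.5)
cv2.imwrite('pics/w5.png',np.hstack([cv2.resize(cam('top')['img'][190:260,180:260],(400,350)),cv2.resize(cam('side')['img'][130:200,265:345],(400,350))]))
```

```text
turn [-0.0056 -0.007  -0.0001] deg [-0.3 -0.4 -0. ] then shift [  33.5 -118.1 -363.4] | now grasp [457.8 111.9 233.5] yaw 71.2 j6 -1.25 t 7.2 w 51.5 F [0.5 0.9 0.7]
```

View pics/w5.png

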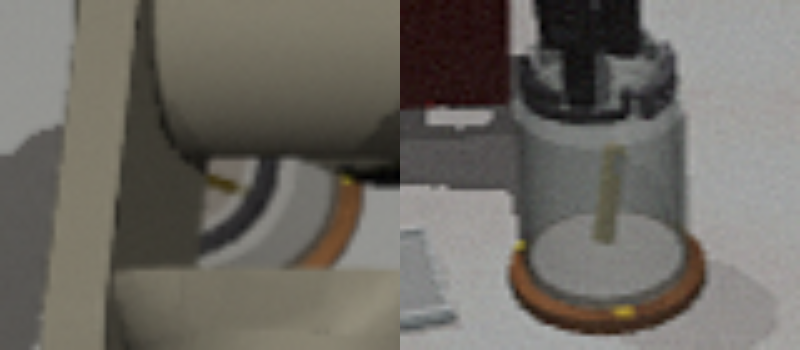

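The yellow tag stands in the jar. On to blue.

Request:
{"op": "apply_moves", "data": {"targets": [[[0, -11, -33], [0, 0, 0], 0.2], [[0, -11, -33], [0, 0, 0], 0.2], [[0, -11, -33], [0, 0, 0], 0.2], [[0, -11, -33], [0, 0, 0], 0.2], [[0, -11, -33], [0, 0, 0], 0.2]]}}

```text
t: 7.67
tcp_pos: [456.4, -65.7, 229.0]
tcp_rot: [-0.415, 0.575, 0.41, 0.574]
contact_force: [0.6, 0.9, 0.2]
width: 51.6
```

Request:
{"op": "apply_moves", "data": {"targets": [[[0, -11, -33], [0, 0, 0], 0.2], [[0, -11, -33], [0, 0, 0], 0.2], [[0, -11, -33], [0, 0, 0], 0.2], [[0, -11, -33], [0, 0, 0], 0.2], [[10, -6, -20], [0, 0, 0], 0.2]]}}

```text
t: 8.08
tcp_pos: [455.8, -234.4, 223.7]
tcp_rot: [-0.417, 0.574, 0.407, 0.575]
contact_force: [0.7, 0.2, 0.5]
width: 51.4
```

Run:
```python
from h import *
plan([454.5,-270.3,110],71.5)
```

```text
turn [-0.0025 -0.0073  0.0125] deg [-0.1 -0.4  0.7] then shift [121.7 -10.2 -34.5] | now grasp [ 455.7 -234.3  231.7] yaw 71.4 j6 -1.95 t 8.1 w 51.4 F [0.7 0.2 0.5]
```

Request:
{"op": "apply_moves", "data": {"targets": [[[20, -10, -32], [0, 0, 0.012], 0.2], [[35, 0, 0], [0, 0, 0], 0.2], [[35, 0, 0], [0, 0, 0], 0.2], [[20, 0, 0], [0, 0, 0], 0.2], [[0, 0, 0], [0, 0, 0], 0.2]]}}

```text
t: 8.5
tcp_pos: [456.8, -276.0, 111.3]
tcp_rot: [-0.415, 0.577, 0.407, 0.574]
contact_force: [-0.7, 0.4, -0.3]
width: 50.8
```

Run:
```python
from h import *
plan([454.5,-270.3,58],71.5)
```

```text
turn [-0.0077 -0.0106  0.0073] deg [-0.4 -0.6  0.4] then shift [61.3  4.   4.6] | now grasp [ 456.8 -275.9  119.3] yaw 71.1 j6 -2.0 t 8.5 w 50.8 F [-0.7  0.4 -0.3]
```

Request:
{"op": "apply_moves", "data": {"targets": [[[0, 4, 4], [0, -0.01, 0.007], 0.2], [[20, 0, 0], [0, 0, 0], 0.2], [[20, 0, 0], [0, 0, 0], 0.2], [[15, 0, 0], [0, 0, 0], 0.2], [[0, 0, 0], [0, 0, 0], 0.2]]}}

```text
t: 8.92
tcp_pos: [457.8, -270.1, 61.5]
tcp_rot: [-0.415, 0.574, 0.409, 0.576]
contact_force: [0.4, 0.8, 0.0]
width: 50.9
```

Run:
```python
from h import *
plan([454.5,-270.3,58],71.5)
```

```text
turn [-0.005  -0.0019  0.0085] deg [-0.3 -0.1  0.5] then shift [11.5  3.1 -1.3] | now grasp [ 457.8 -270.    69.5] yaw 71.2 j6 -2.0 t 8.9 w 50.9 F [0.4 0.8 0. ]
```

Request:
{"op": "apply_moves", "data": {"targets": [[[6, 1, -1], [0, 0, 0.008], 0.2], [[4, 0, 0], [0, 0, 0], 0.2], [[0, 0, 0], [0, 0, 0], 0.2], [[0, 0, 0], [0, 0, 0], -1], [[0, 0, 0], [0, 0, 0], -1]]}}

```text
t: 9.33
tcp_pos: [459.1, -271.4, 57.0]
tcp_rot: [-0.415, 0.574, 0.409, 0.575]
contact_force: [0.1, -0.2, -0.6]
width: 27.9
```

Request:
{"op": "apply_moves", "data": {"targets": [[[0, 0, 0], [0, 0, 0], -1], [[0, 0, 0], [0, 0, 0], -1], [[0, 0, 0], [0, 0, 0], -1], [[0, 0, 0], [0, 0, 0], -1], [[0, 0, 0], [0, 0, 0], -1]]}}

```text
t: 9.75
tcp_pos: [459.5, -271.8, 58.5]
tcp_rot: [-0.416, 0.574, 0.408, 0.575]
contact_force: [-1.1, -0.2, 0.3]
width: 24.2
```

Request:
{"op": "apply_moves", "data": {"targets": [[[-15, 0, 0], [0, 0, 0], -1], [[-35, 0, 0], [0, 0, 0], -1], [[-40, 0, 0], [0, 0, 0], -1], [[-40, 0, 0], [0, 0, 0], -1], [[-40, 0, 0], [0, 0, 0], -1]]}}

```text
t: 10.17
tcp_pos: [455.6, -268.2, 226.1]
tcp_rot: [-0.409, 0.576, 0.415, 0.574]
contact_force: [0.0, -1.0, -0.3]
width: 24.2
```

Run:
```python
from h import *
c=cam('wrist');cv2.imwrite('pics/w6.png',c['img'])
plan([453,240,230],71.5)
```

```text
turn [-0.0039 -0.003   0.0038] deg [-0.2 -0.2  0.2] then shift [ 12.5 166.3 482.2] | now grasp [ 457.7 -270.   242.5] yaw 71.3 j6 -2.0 t 10.2 w 24.0 F [-0.  -0.8  7.6]
```

Width 24.2 as before, so blue is held. Off to the jar, with a slight lift to cancel the sag.

Request:
{"op": "apply_moves", "data": {"targets": [[[0, 6, 17], [0, 0, 0], -1], [[-1, 12, 35], [0, 0, 0], -1], [[-1, 12, 35], [0, 0, 0], -1], [[-1, 12, 35], [0, 0, 0], -1], [[-1, 12, 35], [0, 0, 0], -1]]}}

```text
t: 10.63
tcp_pos: [458.1, -105.6, 240.3]
tcp_rot: [-0.415, 0.576, 0.403, 0.577]
contact_force: [0.7, -0.1, 0.3]
width: 24.1
```

Request:
{"op": "apply_moves", "data": {"targets": [[[-1, 12, 35], [0, 0, 0], -1], [[-1, 12, 35], [0, 0, 0], -1], [[-1, 12, 35], [0, 0, 0], -1], [[-1, 12, 35], [0, 0, 0], -1], [[-1, 12, 35], [0, 0, 0], -1]]}}

```text
t: 11.05
tcp_pos: [457.1, 88.1, 242.3]
tcp_rot: [-0.414, 0.576, 0.402, 0.578]
contact_force: [0.9, -1.0, 0.3]
width: 24.0
```

Request:
{"op": "apply_moves", "data": {"targets": [[[-1, 12, 35], [0, 0, 0], -1], [[0, 12, 35], [0, 0, 0], -1], [[0, 12, 35], [0, 0, 0], -1], [[0, 7, 20], [0, 0, 0], -1], [[0, 3, 8], [0, 0, 0], -1]]}}

```text
t: 11.47
tcp_pos: [455.3, 240.5, 240.4]
tcp_rot: [-0.416, 0.575, 0.404, 0.577]
contact_force: [-0.3, -0.2, -0.1]
width: 24.4
```

Run:
```python
from h import *
plan([453,240,188],71.5)
```

```text
turn [-0.0114 -0.0072  0.0151] deg [-0.7 -0.4  0.9] then shift [60.4  2.  -1.2] | now grasp [455.2 240.6 248.4] yaw 70.8 j6 -0.97 t 11.5 w 24.4 F [-0.3 -0.2 -0.1]
```

Request:
{"op": "apply_moves", "data": {"targets": [[[0, 10, -2], [0, 0, 0.015], -1], [[20, 0, 0], [0, 0, 0], -1], [[20, 0, 0], [0, 0, 0], -1], [[14, 0, 0], [0, 0, 0], -1], [[2, 0, 0], [0, 0, 0], -1]]}}

```text
t: 11.88
tcp_pos: [442.5, 240.2, 182.4]
tcp_rot: [-0.411, 0.578, 0.409, 0.573]
contact_force: [0.7, -1.1, 0.2]
width: 24.2
```

Run:
```python
from h import *
plan([444,243,185],71.5)
```

```text
turn [-0.0097 -0.0071 -0.0018] deg [-0.6 -0.4 -0.1] then shift [ 5.4 -0.6  3.1] | now grasp [442.5 240.3 190.4] yaw 70.9 j6 -0.97 t 11.9 w 24.2 F [ 0.7 -1.1  0.2]
```

Request:
{"op": "apply_moves", "data": {"targets": [[[4, 0, 2], [0, 0, 0], -1], [[0, 0, 0], [0, 0, 0], 0.2], [[0, 0, 0], [0, 0, 0], 0.2], [[0, 0, 0], [0, 0, 0], 0.2], [[-20, 0, 0], [0, 0, 0], 0.2]]}}

```text
t: 12.3
tcp_pos: [442.4, 239.3, 197.6]
tcp_rot: [-0.409, 0.581, 0.409, 0.572]
contact_force: [0.2, -0.4, -0.5]
width: 51.3
```

Request:
{"op": "apply_moves", "data": {"targets": [[[-30, 0, 0], [0, 0, 0], 0.2], [[0, -6, -17], [0, 0, 0], 0.2], [[0, -12, -35], [0, 0, 0], 0.2], [[0, -12, -35], [0, 0, 0], 0.2], [[0, -12, -35], [0, 0, 0], 0.2]]}}

```text
t: 12.72
tcp_pos: [444.0, 111.5, 236.7]
tcp_rot: [-0.414, 0.574, 0.41, 0.575]
contact_force: [0.4, -0.8, 0.0]
width: 50.7
```

Request:
{"op": "apply_moves", "data": {"targets": [[[0, -12, -35], [0, 0, 0], 0.2], [[0, -12, -35], [0, 0, 0], 0.2], [[0, -12, -35], [0, 0, 0], 0.2], [[0, -12, -35], [0, 0, 0], 0.2], [[0, -12, -35], [0, 0, 0], 0.2]]}}

```text
t: 13.13
tcp_pos: [443.7, -82.2, 242.3]
tcp_rot: [-0.417, 0.572, 0.408, 0.577]
contact_force: [-0.2, 0.5, 0.2]
width: 51.3
```

Run:
```python
from h import *
plan([433,-263,110],71.5)
```

```text
turn [-0.0017 -0.002   0.0149] deg [-0.1 -0.1  0.9] then shift [ 140.3  -47.2 -174.8] | now grasp [443.6 -82.2 250.3] yaw 71.4 j6 -1.69 t 13.1 w 51.3 F [-0.2  0.5  0.2]
```

Request:
{"op": "apply_moves", "data": {"targets": [[[0, -10, -35], [0, 0, 0], 0.2], [[0, -10, -35], [0, 0, 0], 0.2], [[0, -10, -35], [0, 0, 0], 0.2], [[0, -10, -35], [0, 0, 0], 0.2], [[20, -6, -22], [0, 0, 0.01], 0.2]]}}

```text
t: 13.55
tcp_pos: [435.0, -263.4, 230.7]
tcp_rot: [-0.419, 0.573, 0.405, 0.576]
contact_force: [0.9, 0.2, 0.3]
width: 51.3
```

Request:
{"op": "apply_moves", "data": {"targets": [[[35, 0, 0], [0, 0, 0], 0.2], [[35, 0, 0], [0, 0, 0], 0.2], [[30, 0, 0], [0, 0, 0], 0.2], [[10, 0, 0], [0, 0, 0], 0.2], [[0, 0, 0], [0, 0, 0], 0.2]]}}

```text
t: 13.97
tcp_pos: [436.3, -273.7, 117.7]
tcp_rot: [-0.419, 0.575, 0.399, 0.578]
contact_force: [-0.1, -0.4, -0.4]
width: 51.5
```

Run:
```python
from h import *
plan([433,-263,58],71.5)
```

```text
turn [-0.0134 -0.0122  0.0256] deg [-0.8 -0.7  1.5] then shift [67.7  6.5  9.1] | now grasp [ 436.1 -273.5  125.7] yaw 70.7 j6 -2.03 t 14.0 w 51.5 F [-0.1 -0.4 -0.4]
```

Request:
{"op": "apply_moves", "data": {"targets": [[[0, 5, 8], [-0.01, -0.012, 0.025], 0.2], [[20, 0, 0], [0, 0, 0], 0.2], [[20, 0, 0], [0, 0, 0], 0.2], [[15, 0, 0], [0, 0, 0], 0.2], [[5, 0, 0], [0, 0, 0], 0.2]]}}

```text
t: 14.38
tcp_pos: [437.2, -267.2, 62.3]
tcp_rot: [-0.417, 0.574, 0.408, 0.575]
contact_force: [-1.1, 0.4, -0.0]
width: 50.8
```

Run:
```python
from h import *
plan([433,-263,60],71.5)
```

```text
turn [-0.0026 -0.0052  0.0108] deg [-0.2 -0.3  0.6] then shift [10.3  5.3  2.6] | now grasp [ 437.2 -267.1   70.3] yaw 71.3 j6 -2.03 t 14.4 w 50.8 F [-1.1  0.4 -0. ]
```

Request:
{"op": "apply_moves", "data": {"targets": [[[8, 4, 2], [0, -0.005, 0.01], 0.2], [[4, 1, 0], [0, 0, 0], 0.2], [[0, 0, 0], [0, 0, 0], 0.2], [[0, 0, 0], [0, 0, 0], -1], [[0, 0, 0], [0, 0, 0], -1]]}}

```text
t: 14.8
tcp_pos: [434.4, -264.8, 52.9]
tcp_rot: [-0.414, 0.574, 0.411, 0.575]
contact_force: [1.2, 0.2, 0.2]
width: 28.1
```

Request:
{"op": "apply_moves", "data": {"targets": [[[0, 0, 0], [0, 0, 0], -1], [[0, 0, 0], [0, 0, 0], -1], [[0, 0, 0], [0, 0, 0], -1], [[0, 0, 0], [0, 0, 0], -1], [[0, 0, 0], [0, 0, 0], -1]]}}

```text
t: 15.22
tcp_pos: [435.0, -265.4, 54.6]
tcp_rot: [-0.415, 0.574, 0.41, 0.575]
contact_force: [0.3, -0.1, -0.6]
width: 24.4
```

Request:
{"op": "apply_moves", "data": {"targets": [[[-15, 0, 0], [0, 0, 0], -1], [[-35, 0, 0], [0, 0, 0], -1], [[-40, 0, 0], [0, 0, 0], -1], [[-40, 0, 0], [0, 0, 0], -1], [[-40, 0, 0], [0, 0, 0], -1]]}}

```text
t: 15.63
tcp_pos: [431.3, -262.2, 223.1]
tcp_rot: [-0.408, 0.575, 0.416, 0.574]
contact_force: [0.3, -0.9, -0.1]
width: 24.3
```

Request:
{"op": "apply_moves", "data": {"targets": [[[0, 6, 17], [0, 0, 0], -1], [[-1, 12, 35], [0, 0, 0], -1], [[-1, 12, 35], [0, 0, 0], -1], [[-1, 12, 35], [0, 0, 0], -1], [[-1, 12, 35], [0, 0, 0], -1]]}}

```text
t: 16.05
tcp_pos: [432.8, -98.6, 236.6]
tcp_rot: [-0.413, 0.576, 0.406, 0.577]
contact_force: [0.8, -0.0, 0.1]
width: 24.2
```

Request:
{"op": "apply_moves", "data": {"targets": [[[-1, 12, 35], [0, 0, 0], -1], [[-1, 12, 35], [0, 0, 0], -1], [[-1, 12, 35], [0, 0, 0], -1], [[-1, 12, 35], [0, 0, 0], -1], [[-1, 12, 35], [0, 0, 0], -1]]}}

```text
t: 16.47
tcp_pos: [431.3, 95.2, 241.4]
tcp_rot: [-0.413, 0.576, 0.405, 0.578]
contact_force: [0.6, -0.4, -0.4]
width: 24.1
```

Run:
```python
from h import *
c=cam('wrist');cv2.imwrite('pics/w7.png',c['img'])
plan([457,236,230],71.5)
```

```text
turn [-0.0099 -0.0006  0.0099] deg [-0.6 -0.   0.6] then shift [ 19.5  17.8 136.7] | now grasp [430.5 100.7 249.5] yaw 70.9 j6 -1.27 t 16.5 w 24.5 F [-3.8  3.3 -0.8]
```

View pics/w7.png

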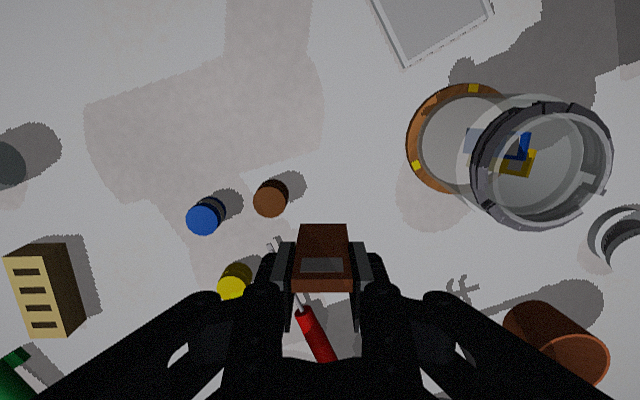

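Terracotta is in the grip (323,262), blue and yellow are in the jar, and the rack is empty. On to the jar.

Request:
{"op": "apply_moves", "data": {"targets": [[[0, 5, 35], [0, 0, 0], -1], [[0, 5, 35], [0, 0, 0], -1], [[0, 4, 35], [0, 0, 0], -1], [[0, 3, 22], [0, 0, 0], -1], [[0, 1, 8], [0, 0, 0], -1]]}}

```text
t: 16.93
tcp_pos: [456.6, 241.3, 241.4]
tcp_rot: [-0.414, 0.573, 0.408, 0.577]
contact_force: [-0.7, -0.8, 0.7]
width: 24.4
```

Run:
```python
from h import *
plan([455,240,188],71.5)
```

```text
turn [-0.0076 -0.0007  0.0107] deg [-0.4 -0.   0.6] then shift [61.4  1.1 -1.7] | now grasp [456.5 241.3 249.4] yaw 71.1 j6 -0.98 t 16.9 w 24.4 F [-0.7 -0.8  0.7]
```

Request:
{"op": "apply_moves", "data": {"targets": [[[0, 0, -1], [0, 0, 0.01], -1], [[20, 0, 0], [0, 0, 0], -1], [[20, 0, 0], [0, 0, 0], -1], [[18, 0, 0], [0, 0, 0], -1], [[4, 0, 0], [0, 0, 0], -1]]}}

```text
t: 17.35
tcp_pos: [456.4, 238.2, 178.5]
tcp_rot: [-0.412, 0.575, 0.411, 0.575]
contact_force: [-0.7, 0.6, -0.8]
width: 24.4
```

Request:
{"op": "apply_moves", "data": {"targets": [[[2, 0, 0], [0, 0, 0], -1], [[0, 0, 0], [0, 0, 0], 0.2], [[0, 0, 0], [0, 0, 0], 0.2], [[0, 0, 0], [0, 0, 0], 0.2], [[-20, 0, 0], [0, 0, 0], 0.2]]}}

```text
t: 17.77
tcp_pos: [456.0, 234.6, 196.2]
tcp_rot: [-0.41, 0.577, 0.411, 0.574]
contact_force: [-0.4, 0.0, -0.9]
width: 51.6
```

Request:
{"op": "apply_moves", "data": {"targets": [[[-30, 0, 0], [0, 0, 0], 0.2], [[0, -6, -17], [0, 0, 0], 0.2], [[0, -12, -35], [0, 0, 0], 0.2], [[0, -12, -35], [0, 0, 0], 0.2], [[0, -8, -25], [0, 0, 0], 0.2]]}}

```text
t: 18.18
tcp_pos: [457.6, 116.8, 235.4]
tcp_rot: [-0.415, 0.571, 0.411, 0.577]
contact_force: [1.0, 0.1, -0.0]
width: 50.9
```

Run:
```python
from h import *
c=cam('wrist');im=c['img'];t=cam('top')
cv2.imwrite('pics/w8.png',im);np.save('w8.npy',im)
plan([441,-48,120],71.5)
for n,cc in(('w',c),('t',t)):
    h=cv2.cvtColor(cc['img'],cv2.COLOR_BGR2HSV);m=cv2.inRange(h,(105,120,60),(130,255,255))
    k,l,st,ce=cv2.connectedComponentsWithStats(m)
    for i in range(1,k):
        if st[i,4]>40:print(n,st[i].tolist(),ce[i].round(1),plane(cc,*ce[i],34).round(1))
```

```text
turn [-0.005   0.004   0.0098] deg [-0.3  0.2  0.6] then shift [ 123.5  -36.  -160.7] | now grasp [457.8 115.8 243.5] yaw 71.2 j6 -1.25 t 18.3 w 51.4 F [0.8 0.1 0.5]
w [492, 118, 9, 30, 84] [495.8 132.6] [477.1 291.1  34. ]
w [151, 190, 34, 31, 826] [167.2 205.2] [442.1 -48.1  34. ]
t [335, 226, 13, 13, 140] [341.1 231.9] [440.  -47.7  34. ]
```

View pics/w8.png

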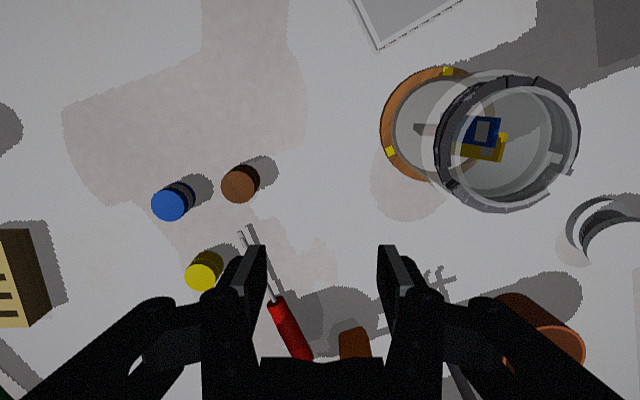

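Terracotta can't be seen directly yet; blue and yellow lie in the jar, and I'll check later. The blue can at (441,-48) agrees across both views. I'll turn the jaw to yaw 48 so the fingers clear the brown and yellow cans.

Run:
```python
from h import *
plan([441,-48,120],48)
```

```text
turn [0.4052 0.006  0.0089] deg [23.2  0.3  0.5] then shift [ 123.5  -97.1 -133. ] | now grasp [457.8 115.8 243.5] yaw 71.2 j6 -1.25 t 18.3 w 51.4 F [0.8 0.1 0.5]
```

Request:
{"op": "apply_moves", "data": {"targets": [[[0, 0, 0], [0.1, 0.001, 0.002], 0.4], [[0, 0, 0], [0.1, 0.001, 0.002], 0.4], [[0, 0, 0], [0.1, 0.001, 0.002], 0.4], [[0, 0, 0], [0.1, 0.001, 0.002], 0.4], [[0, -20, -27], [0, 0, 0], 0.4]]}}

```text
t: 18.7
tcp_pos: [455.2, 85.7, 239.0]
tcp_rot: [-0.283, 0.645, 0.283, 0.651]
contact_force: [-0.3, 0.8, -0.6]
width: 59.7
```

Request:
{"op": "apply_moves", "data": {"targets": [[[0, -20, -27], [0, 0, 0], 0.4], [[0, -20, -27], [0, 0, 0], 0.4], [[0, -20, -27], [0, 0, 0], 0.4], [[20, -12, -18], [0, 0, 0], 0.4], [[35, 0, 0], [0, 0, 0], 0.4]]}}

```text
t: 19.12
tcp_pos: [445.0, -41.3, 190.8]
tcp_rot: [-0.289, 0.639, 0.279, 0.656]
contact_force: [0.8, 0.4, -0.2]
width: 60.2
```

Run:
```python
from h import *
plan([441,-48,90],48)
```

```text
turn [-0.0107  0.0164  0.0223] deg [-0.6  0.9  1.3] then shift [108.8  -1.5  -7.6] | now grasp [444.8 -41.3 198.8] yaw 47.4 j6 -1.19 t 19.1 w 60.2 F [ 0.8  0.4 -0.2]
```

Request:
{"op": "apply_moves", "data": {"targets": [[[30, 0, -6], [-0.01, 0.015, 0.02], 0.4], [[35, 0, 0], [0, 0, 0], 0.4], [[30, 0, 0], [0, 0, 0], 0.4], [[15, 0, 0], [0, 0, 0], 0.4], [[0, 0, 0], [0, 0, 0], 0.4]]}}

```text
t: 19.53
tcp_pos: [442.7, -45.8, 75.6]
tcp_rot: [-0.287, 0.645, 0.286, 0.648]
contact_force: [-0.4, -0.7, -0.5]
width: 59.5
```

Run:
```python
from h import *
c=cam('side')
h=cv2.cvtColor(c['img'],cv2.COLOR_BGR2HSV);m=cv2.inRange(h,(105,120,60),(130,255,255));m[:,:280]=0;m[:,340:]=0
k,l,st,ce=cv2.connectedComponentsWithStats(m)
print([ (st[i].tolist(),plane(c,*ce[i],17).round(1)) for i in range(1,k) if st[i,4]>20])
plan([441,-48,26],48)
```

```text
[([298, 238, 14, 13, 132], array([444.5, -35.2,  17. ]))]
turn [-0.0026  0.0032  0.0051] deg [-0.1  0.2  0.3] then shift [58.8  0.2 -3. ] | now grasp [443.1 -45.9  84.8] yaw 47.9 j6 -1.21 t 19.6 w 60.0 F [-0.8 -0.4  0.5]
```

Request:
{"op": "apply_moves", "data": {"targets": [[[20, 0, -3], [0, 0, 0], 0.4], [[20, 0, 0], [0, 0, 0], 0.4], [[12, 0, 0], [0, 0, 0], 0.4], [[4, 0, 0], [0, 0, 0], 0.4], [[0, 0, 0], [0, 0, 0], 0.4]]}}

```text
t: 20.0
tcp_pos: [447.7, -48.6, 26.1]
tcp_rot: [-0.293, 0.64, 0.283, 0.652]
contact_force: [-0.2, -0.7, 0.1]
width: 59.8
```

Run:
```python
from h import *
plan([441,-48,24],48)
```

```text
turn [-0.0002  0.0091  0.0195] deg [-0.   0.5  1.1] then shift [10.1  5.4 -4. ] | now grasp [447.5 -48.6  34.1] yaw 48.0 j6 -1.21 t 20.0 w 59.8 F [-0.2 -0.7  0.1]
```

Request:
{"op": "apply_moves", "data": {"targets": [[[4, 5, -4], [0, 0.009, 0.019], 0.4], [[4, 0, 0], [0, 0, 0], 0.4], [[0, 0, 0], [0, 0, 0], -1], [[0, 0, 0], [0, 0, 0], -1], [[0, 0, 0], [0, 0, 0], -1]]}}

```text
t: 20.42
tcp_pos: [443.2, -48.6, 21.6]
tcp_rot: [-0.289, 0.644, 0.286, 0.647]
contact_force: [0.1, 0.2, -0.4]
width: 34.2
```

Request:
{"op": "apply_moves", "data": {"targets": [[[0, 0, 0], [0, 0, 0], -1], [[-15, 0, 0], [0, 0, 0], -1], [[-35, 0, 0], [0, 0, 0], -1], [[-40, 0, 0], [0, 0, 0], -1], [[-40, 0, 0], [0, 0, 0], -1]]}}

```text
t: 20.83
tcp_pos: [439.4, -47.4, 150.7]
tcp_rot: [-0.285, 0.648, 0.29, 0.644]
contact_force: [0.7, -0.5, -0.4]
width: 33.9
```

Request:
{"op": "apply_moves", "data": {"targets": [[[-40, 0, 0], [0, 0, 0], -1], [[-40, 0, 0], [0, 0, 0], -1], [[0, 0, 0], [0, 0, 0], -1], [[0, 0, 0], [0, 0, 0], -1], [[0, 0, 0], [0, 0, 0], -1]]}}

```text
t: 21.25
tcp_pos: [441.1, -47.8, 243.3]
tcp_rot: [-0.29, 0.644, 0.286, 0.648]
contact_force: [-0.0, -0.4, -0.9]
width: 34.5
```

Run:
```python
from h import *
plan([453,240,235],48)
```

```text
turn [0.0002 0.0026 0.0069] deg [0.  0.1 0.4] then shift [ 16.3 183.8 221.8] | now grasp [441.1 -47.8 251.3] yaw 48.0 j6 -1.21 t 21.2 w 34.5 F [-0.  -0.4 -0.9]
```

Request:
{"op": "apply_moves", "data": {"targets": [[[0, 12, 15], [0, 0, 0], -1], [[0, 22, 27], [0, 0, 0], -1], [[0, 22, 27], [0, 0, 0], -1], [[0, 22, 27], [0, 0, 0], -1], [[0, 22, 27], [0, 0, 0], -1]]}}

```text
t: 21.67
tcp_pos: [448.3, 111.1, 236.4]
tcp_rot: [-0.284, 0.649, 0.284, 0.646]
contact_force: [0.7, -0.5, -0.5]
width: 34.1
```

Request:
{"op": "apply_moves", "data": {"targets": [[[0, 22, 27], [0, 0, 0], -1], [[0, 22, 27], [0, 0, 0], -1], [[0, 22, 27], [0, 0, 0], -1], [[0, 14, 17], [0, 0, 0], -1], [[0, 6, 8], [0, 0, 0], -1]]}}

```text
t: 22.08
tcp_pos: [453.1, 257.5, 227.0]
tcp_rot: [-0.284, 0.654, 0.286, 0.64]
contact_force: [0.3, -0.5, -0.5]
width: 33.9
```

Run:
```python
from h import *
c=cam('wrist');cv2.imwrite('pics/w9.png',c['img'])
plan([453,240,185],48)
```

```text
turn [-0.0072 -0.0171 -0.0117] deg [-0.4 -1.  -0.7] then shift [ 49.7 -12.  -13.4] | now grasp [453.3 258.  234.7] yaw 47.6 j6 -0.54 t 22.1 w 34.1 F [-1.5  0.4 -0.8]
```

View pics/w9.png

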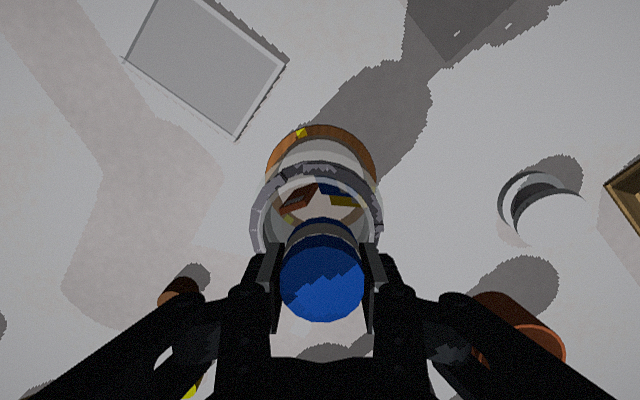

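All three tags are in the jar (terracotta at (297,205), blue and yellow at (335,193)), and the can is held. Centring and lowering.

Request:
{"op": "apply_moves", "data": {"targets": [[[0, -11, -13], [0, -0.017, -0.012], -1], [[15, 0, 0], [0, 0, 0], -1], [[17, 0, 0], [0, 0, 0], -1], [[10, 0, 0], [0, 0, 0], -1], [[4, 0, 0], [0, 0, 0], -1]]}}

```text
t: 22.55
tcp_pos: [451.6, 237.0, 175.2]
tcp_rot: [-0.286, 0.649, 0.285, 0.645]
contact_force: [0.0, -0.5, -0.6]
width: 34.1
```

Run:
```python
from h import *
plan([453,240,183],48)
```

```text
turn [-0.0066 -0.0058 -0.0014] deg [-0.4 -0.3 -0.1] then shift [0.2 1.  3.2] | now grasp [451.7 237.  183.2] yaw 47.6 j6 -0.58 t 22.6 w 34.1 F [ 0.  -0.5 -0.6]
```

Request:
{"op": "apply_moves", "data": {"targets": [[[0, 1, 3], [0, 0, 0], -1], [[0, 0, 0], [0, 0, 0], 0.4], [[0, 0, 0], [0, 0, 0], 0.4], [[0, 0, 0], [0, 0, 0], 0.4], [[-20, 0, 0], [0, 0, 0], 0.4]]}}

```text
t: 22.97
tcp_pos: [452.2, 237.4, 192.0]
tcp_rot: [-0.285, 0.653, 0.284, 0.642]
contact_force: [-0.4, -0.6, -0.8]
width: 59.4
```

Request:
{"op": "apply_moves", "data": {"targets": [[[-35, 0, 0], [0, 0, 0], 0.4], [[-35, 0, 0], [0, 0, 0], 0.4], [[0, 0, 0], [0, 0, 0], 0.4], [[0, 0, 0], [0, 0, 0], 0.4], [[0, 0, 0], [0, 0, 0], 0.4]]}}

```text
t: 23.38
tcp_pos: [454.1, 238.0, 270.5]
tcp_rot: [-0.285, 0.649, 0.284, 0.645]
contact_force: [-0.5, 0.2, -0.5]
width: 59.8
```

Run:
```python
from h import *
plan([560,-15,260],93.5)
```

```text
turn [-0.803  -0.0053 -0.0029] deg [-46.   -0.3  -0.2] then shift [  18.5  -90.3 -259. ] | now grasp [454.1 238.1 278.5] yaw 47.5 j6 -0.58 t 23.4 w 59.8 F [-0.5  0.2 -0.5]
```

Turning the jaw to 93.5° (along the rail) and moving to look at the lid.

Request:
{"op": "apply_moves", "data": {"targets": [[[0, 0, 0], [-0.1, 0, 0], 0.4], [[0, 0, 0], [-0.1, 0, 0], 0.4], [[0, 0, 0], [-0.1, 0, 0], 0.4], [[0, 0, 0], [-0.1, 0, 0], 0.4], [[0, 0, 0], [-0.1, 0, 0], 0.4]]}}

```text
t: 23.8
tcp_pos: [452.9, 237.7, 267.0]
tcp_rot: [-0.441, 0.556, 0.442, 0.549]
contact_force: [0.4, 0.9, 0.1]
width: 59.9
```

Request:
{"op": "apply_moves", "data": {"targets": [[[0, 0, 0], [-0.1, 0, 0], 0.4], [[0, 0, 0], [-0.1, 0, 0], 0.4], [[0, 0, 0], [-0.1, 0, 0], 0.4], [[0, -12, -33], [0, 0, 0], 0.4], [[0, -12, -33], [0, 0, 0], 0.4]]}}

```text
t: 24.22
tcp_pos: [480.1, 176.9, 262.2]
tcp_rot: [-0.523, 0.478, 0.53, 0.466]
contact_force: [0.6, 0.0, 0.2]
width: 60.1
```

Request:
{"op": "apply_moves", "data": {"targets": [[[0, -12, -33], [0, 0, 0], 0.4], [[0, -12, -33], [0, 0, 0], 0.4], [[0, -12, -33], [0, 0, 0], 0.4], [[0, -12, -33], [0, 0, 0], 0.4], [[0, -12, -33], [0, 0, 0], 0.4]]}}

```text
t: 24.63
tcp_pos: [558.4, 12.9, 256.9]
tcp_rot: [-0.522, 0.478, 0.533, 0.464]
contact_force: [-0.1, -0.0, 0.4]
width: 59.7
```

Request:
{"op": "apply_moves", "data": {"targets": [[[0, -5, -25], [0, 0, 0], 0.4], [[0, 0, -5], [0, 0, 0], 0.4], [[0, 0, 0], [0, 0, 0], 0.4], [[0, 0, 0], [0, 0, 0], 0.4], [[0, 0, 0], [0, 0, 0], 0.4]]}}

```text
t: 25.05
tcp_pos: [567.6, -23.0, 251.4]
tcp_rot: [-0.518, 0.482, 0.534, 0.464]
contact_force: [-0.3, 1.1, -0.8]
width: 59.9
```

Run:
```python
from h import *
c=cam('wrist');cv2.imwrite('pics/w10.png',c['img'])
plan([560,-15,260],93.5)
```

```text
turn [ 0.0449 -0.0008 -0.0337] deg [ 2.6 -0.  -1.9] then shift [-0.6  7.   8.1] | now grasp [567.8 -22.6 259.4] yaw 96.1 j6 -1.92 t 25.1 w 59.4 F [-0.4 -0.1  0.2]
```

View pics/w10.png

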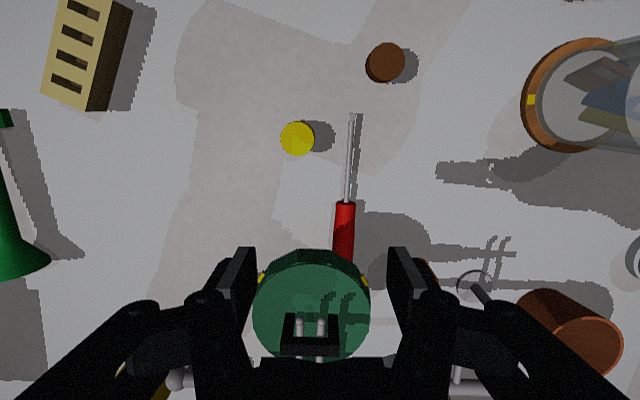

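The handle's top bar is at about (312,347), its feet around row 315, and the lid disc around (311,305). The jaws straddle it.

Run:
```python
from h import *
c=cam('wrist');im=c['img'];h=cv2.cvtColor(im,cv2.COLOR_BGR2HSV);o,_=ray(c,0,0);print('cam',o.round())
m=cv2.inRange(h,(60,60,60),(90,255,255));m[:,:240]=0;m[:,385:]=0;m[:240]=0
xs=np.where(m[270:330].any(0))[0];ys=np.where(m[:,270:290].any(1))[0];print('green cols',xs.min(),xs.max(),ys.min(),ys.max())
for v in(295,305):
    r=np.where(m[v])[0];a,b=r.min(),r.max();A,B=plane(c,a,v,138),plane(c,b,v,138);print(v,a,b,A[:2].round(1),B[:2].round(1),np.linalg.norm(A-B).round(1),((A+B)/2)[:2].round(1))
# skirt circle at z=138: left contour points fit
pts=[]
for v in range(280,345,3):
    r=np.where(m[v])[0]
    if len(r):pts+= [plane(c,r.min(),v,138)[:2],plane(c,r.max(),v,138)[:2]]
P=np.array(pts);x=np.linalg.lstsq(np.c_[2*P,np.ones(len(P))],(P**2).sum(1),rcond=None)[0];print('circle',x[:2].round(1),np.sqrt(x[2]+x[:2]@x[:2]).round(1))
g=im.max(2)
for v in(343,346,349,352):
    r=np.where(g[v,262:365]<45)[0]+262;print(v,r.min(),r.max(),plane(c,r.min(),v,177)[:2].round(1),plane(c,r.max(),v,177)[:2].round(1))
r=np.where(g[300:370,290]<45)[0]+300;print('col290',r.min(),r.max(),plane(c,290,r.min(),138)[:2].round(1),plane(c,312,r.max(),177)[:2].round(1))
ye=cv2.inRange(h,(22,110,80),(35,255,255));k,l,st,ce=cv2.connectedComponentsWithStats(ye[260:320,240:385])
for i in range(1,k):print('mark',st[i,4],(ce[i]+[240,260]).round(1),plane(c,*(ce[i]+[240,260]),124).round(1))
cv2.imwrite('pics/w11.png',cv2.resize(im[240:370,230:390],(800,650)[:2],interpolation=cv2.INTER_CUBIC)[:600])
```

```text
cam [498. -30. 384.]
green cols 252 370 268 351
295 256 364 [653.2 -68.7] [643.7  20.3] 89.5 [648.4 -24.2]
305 252 370 [662.9 -71.6] [652.5  26.6] 98.7 [657.7 -22.5]
circle [669.7 -21.9] 49.7
343 280 338 [666.  -43.1] [661.6  -1.1]
346 279 339 [668.7 -43.7] [ 6.64e+02 -1.00e-01]
349 279 338 [671.2 -43.5] [ 6.667e+02 -5.000e-01]
352 270 338 [674.5 -49.8] [ 6.692e+02 -2.000e-01]
col290 313 369 [667.2 -39.3] [686.2 -17.7]
mark 40 [260.4 276.7] [643.9 -68.2 124. ]
mark 34 [363.8 280.7] [638.2  21.  124. ]
```

Run:
```python
from h import *
plan([669,-22,215],94)
```

```text
turn [ 0.0365 -0.0008 -0.0333] deg [ 2.1 -0.  -1.9] then shift [  44.7 -101.2   -6.5] | now grasp [567.9 -22.5 259.7] yaw 96.1 j6 -1.92 t 25.1 w 59.5 F [-1.3 -0.1 -0.3]
```

Request:
{"op": "apply_moves", "data": {"targets": [[[0, -20, -6], [0.036, 0, -0.033], 0.4], [[0, -30, 0], [0, 0, 0], 0.4], [[0, -30, 0], [0, 0, 0], 0.4], [[10, -15, 0], [0, 0, 0], 0.4], [[20, -4, 0], [0, 0, 0], 0.4]]}}

```text
t: 25.57
tcp_pos: [669.9, -14.4, 227.0]
tcp_rot: [0.522, -0.479, -0.515, -0.483]
contact_force: [-0.4, 0.4, -0.1]
width: 59.5
```

Run:
```python
from h import *
plan([669,-22,190],94)
```

```text
turn [ 0.0056 -0.003   0.0113] deg [ 0.3 -0.2  0.6] then shift [45.   1.4 -7.5] | now grasp [669.8 -14.4 235. ] yaw 94.3 j6 -1.84 t 25.6 w 59.5 F [-0.4  0.4 -0.1]
```

Request:
{"op": "apply_moves", "data": {"targets": [[[10, 1, -6], [0.005, -0.003, 0.011], 0.4], [[20, 0, 0], [0, 0, 0], 0.4], [[10, 0, 0], [0, 0, 0], 0.4], [[4, 0, 0], [0, 0, 0], 0.4], [[0, 0, 0], [0, 0, 0], 0.4]]}}

```text
t: 25.98
tcp_pos: [667.7, -17.1, 178.1]
tcp_rot: [-0.516, 0.482, 0.521, 0.48]
contact_force: [0.6, -0.2, -0.1]
width: 59.6
```

Run:
```python
from h import *
c=cam('wrist');s=cam('side')
plan([669,-22,160],94)
cv2.imwrite('pics/w12.png',np.vstack([c['img'][150:400],cv2.resize(s['img'][130:230,350:450],(350,350),interpolation=cv2.INTER_CUBIC).repeat(1,0) if 0 else np.hstack([cv2.resize(s['img'][130:230,350:450],(350,350),interpolation=cv2.INTER_CUBIC),np.zeros((350,290,3),np.uint8)])]))
```

```text
turn [ 0.0051  0.0014 -0.0046] deg [ 0.3  0.1 -0.3] then shift [27.5 -0.3 -4.7] | now grasp [668.4 -17.3 187.5] yaw 94.3 j6 -1.85 t 26.1 w 60.1 F [-0.9  0.2 -0.4]
```

View pics/w12.png

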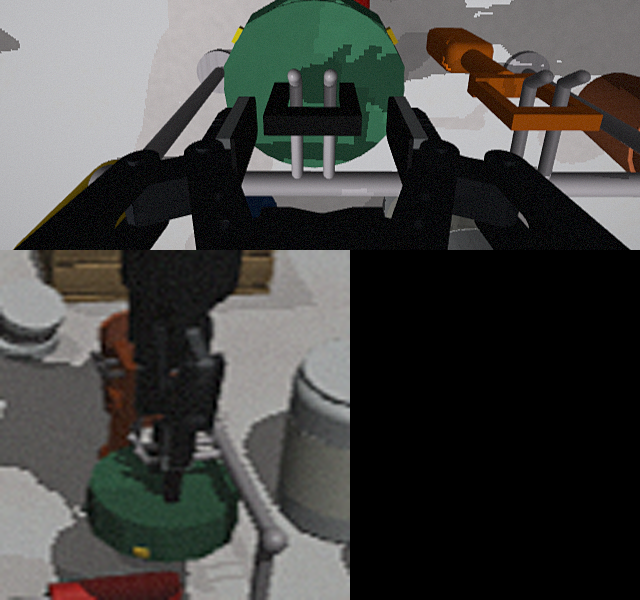

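The handle (312,120 in the crop) lies between the pads and needs a ~5 mm sideways correction; the prongs are clear. Descending in two steps, then gripping.

Request:
{"op": "apply_moves", "data": {"targets": [[[6, 0, -4.5], [0.005, 0, -0.004], 0.4], [[10, 0, 0], [0, 0, 0], 0.4], [[6, 0, 0], [0, 0, 0], 0.4], [[2, 0, 0], [0, 0, 0], 0.4], [[0, 0, 0], [0, 0, 0], 0.4]]}}

```text
t: 26.5
tcp_pos: [669.3, -22.7, 156.6]
tcp_rot: [0.518, -0.481, -0.516, -0.484]
contact_force: [-1.0, -0.4, 0.7]
width: 59.9
```

Run:
```python
from h import *
plan([669,-22,161],94)
```

```text
turn [-0.001  -0.0001  0.005 ] deg [-0.1 -0.   0.3] then shift [3.6 0.2 0.7] | now grasp [669.2 -22.7 164.6] yaw 93.9 j6 -1.85 t 26.5 w 59.9 F [-1.  -0.4  0.7]
```

Request:
{"op": "apply_moves", "data": {"targets": [[[2, 0, 0], [0, 0, 0.004], 0.4], [[0, 0, 0], [0, 0, 0], -1], [[0, 0, 0], [0, 0, 0], -1], [[0, 0, 0], [0, 0, 0], -1], [[0, 0, 0], [0, 0, 0], -1]]}}

```text
t: 26.92
tcp_pos: [669.6, -22.8, 155.0]
tcp_rot: [0.517, -0.482, -0.516, -0.483]
contact_force: [-0.4, 0.5, -1.0]
width: 43.0
```

Run:
```python
from h import *
plan([669,-22,161],94); s=bot.sense(); print(s['torque'])
```

```text
turn [-0.0009 -0.0007  0.0016] deg [-0.  -0.   0.1] then shift [2.  0.6 0.9] | now grasp [669.6 -22.8 163. ] yaw 94.0 j6 -1.85 t 26.9 w 43.0 F [-0.4  0.5 -1. ]
[ 0.02534512 -0.03282516  0.00715009]
```

Gripped (43 mm). Raising 15 mm.

Request:
{"op": "apply_moves", "data": {"targets": [[[-5, 0, 0], [0, 0, 0], -1], [[-6, 0, 0], [0, 0, 0], -1], [[-4, 0, 0], [0, 0, 0], -1], [[0, 0, 0], [0, 0, 0], -1], [[0, 0, 0], [0, 0, 0], -1]]}}

```text
t: 27.33
tcp_pos: [669.6, -22.7, 171.8]
tcp_rot: [0.517, -0.482, -0.516, -0.483]
contact_force: [-0.0, -0.5, -0.9]
width: 42.8
```

Run:
```python
from h import *
plan([669.6,-22.8,178.5],94)
```

```text
turn [-0.0007 -0.0006  0.0015] deg [-0.  -0.   0.1] then shift [ 1.3 -0.  -0.1] | now grasp [669.6 -22.7 179.8] yaw 94.0 j6 -1.85 t 27.3 w 42.8 F [-0.  -0.5 -0.9]
```

Request:
{"op": "apply_moves", "data": {"targets": [[[1, 4, 0], [0, 0, 0], -1], [[0, 8, 0], [0, 0, 0], -1], [[0, 8, 0], [0, 0, 0], -1], [[0, 8, 0], [0, 0, 0], -1], [[0, 4, 0], [0, 0, 0], -1]]}}

```text
t: 27.75
tcp_pos: [635.7, -24.8, 169.6]
tcp_rot: [0.517, -0.482, -0.517, -0.482]
contact_force: [-0.0, -0.1, -0.4]
width: 42.9
```

Run:
```python
from h import *
plan([584.8,-27.9,178.5],94)
```

```text
turn [-0.0004 -0.0003  0.0007] deg [-0. -0.  0.] then shift [-0.9 51.   0.5] | now grasp [635.7 -24.8 177.6] yaw 94.0 j6 -1.86 t 27.8 w 42.9 F [-0.  -0.1 -0.4]
```

Request:
{"op": "apply_moves", "data": {"targets": [[[-1, 8, 0], [0, 0, 0], -1], [[-0.5, 10, 0], [0, 0, 0], -1], [[-0.5, 12, 0], [0, 0, 0], -1], [[-0.5, 12, 0], [0, 0, 0], -1], [[0, 10, 0], [0, 0, 0], -1]]}}

```text
t: 28.17
tcp_pos: [581.2, -28.5, 171.1]
tcp_rot: [-0.517, 0.482, 0.517, 0.482]
contact_force: [0.2, 0.7, -1.0]
width: 42.9
```

Request:
{"op": "apply_moves", "data": {"targets": [[[0, 5, 0], [0, 0, 0], -1], [[-15, 0, 0], [0, 0, 0], -1], [[-30, 0, 0], [0, 0, 0], -1], [[-20, 0, 0], [0, 0, 0], -1], [[0, 0, 0], [0, 0, 0], -1]]}}

```text
t: 28.58
tcp_pos: [573.4, -28.8, 237.2]
tcp_rot: [-0.515, 0.483, 0.518, 0.482]
contact_force: [-0.2, 0.2, 0.0]
width: 42.9
```

Run:
```python
from h import *
c=cam('wrist');s=cam('side')
cv2.imwrite('pics/w13.png',np.vstack([c['img'][150:400],np.hstack([cv2.resize(s['img'][110:210,320:420],(350,350),interpolation=cv2.INTER_CUBIC),np.zeros((350,290,3),np.uint8)])]))
plan([453,240,240],98.4)
```

```text
turn [-0.0778  0.0036 -0.0094] deg [-4.5  0.2 -0.5] then shift [  1.7  78.9 283.1] | now grasp [572.5 -28.6 241.7] yaw 93.9 j6 -1.9 t 28.7 w 42.9 F [ 0.1 -0.2 -0.2]
```

View pics/w13.png

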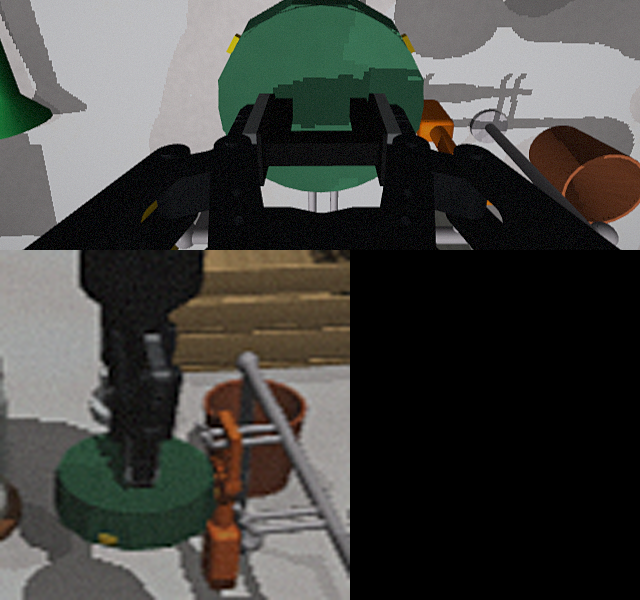

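The lid is off the hook, level in the grip, and the scoop still hangs. I'll move part way, then re-measure the jar and the lid's marks.

Request:
{"op": "apply_moves", "data": {"targets": [[[0, 8, 25], [-0.02, 0, 0], -1], [[-1, 9, 32], [-0.02, 0, 0], -1], [[-1, 9, 32], [-0.02, 0, 0], -1], [[-1, 9, 32], [-0.02, 0, 0], -1], [[0, 5, 15], [0, 0, 0], -1]]}}

```text
t: 29.1
tcp_pos: [515.6, 103.6, 228.2]
tcp_rot: [-0.528, 0.467, 0.542, 0.458]
contact_force: [-0.1, 1.5, -1.8]
width: 42.9
```

Run:
```python
from h import *
cam('wrist');c=cam('wrist');im=c['img'];np.save('w14.npy',im)
M=axes().as_matrix();tp=bot.sense()['tcp_pos']
plan([453,240,240],98.4)
h=cv2.cvtColor(im,cv2.COLOR_BGR2HSV)
k,l,st,ce=cv2.connectedComponentsWithStats(cv2.inRange(h,(22,110,80),(35,255,255)))
zl=tp[2]+8-6-45+14
for i in range(1,k):
    if st[i,4]>8:
        u=ce[i]; print(st[i].tolist(),u.round(1),'as lid',((M.T@(plane(c,*u,zl)-tp))[1:]).round(1),'as base12',plane(c,*u,12).round(1))
cv2.imwrite('pics/w14.png',cv2.convertScaleAbs(im,alpha=1.4))
```

```text
turn [-0.001   0.0064 -0.022 ] deg [-0.1  0.4 -1.3] then shift [ -3.8  42.1 144.6] | now grasp [515.9 103.1 236.2] yaw 98.3 j6 -1.75 t 29.2 w 42.7 F [ 0.3 -0.6 -1. ]
[492, 86, 8, 5, 23] [495.   88.7] as lid [78.1 81.4] as base12 [404.7 264.4  12. ]
[406, 135, 8, 10, 75] [409.3 139.3] as lid [55.1 43.5] as base12 [465.8 190.6  12. ]
[143, 154, 36, 36, 976] [160.9 171.7] as lid [ 39.5 -76.8] as base12 [537.  -62.4  12. ]
[505, 166, 24, 25, 184] [516.4 178. ] as lid [36.1 97.8] as base12 [489.5 312.9  12. ]
[402, 185, 13, 18, 98] [408.2 193.7] as lid [28.2 44.9] as base12 [523.1 201.9  12. ]
[226, 186, 14, 18, 112] [232.5 194.3] as lid [ 28.1 -42.7] as base12 [550.9  14.2  12. ]
[12, 376, 6, 6, 11] [ 14.5 378.7] as lid [ -83.5 -178.3] as base12 [ 832.6 -241.2   12. ]
```

View pics/w14.png

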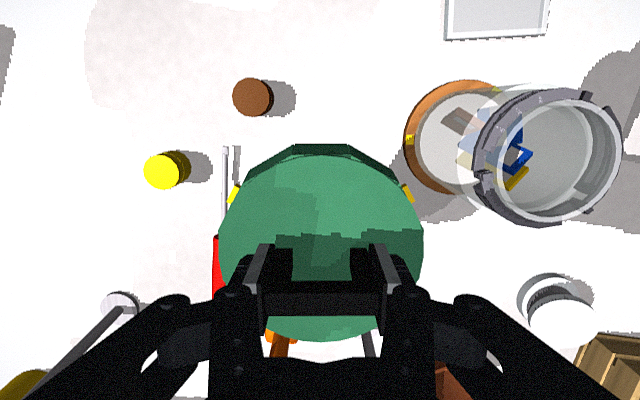

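The lid's marks sit symmetric in the grip (lid yaw = jaw−90, axis within ~2 mm of the TCP). Now fitting the neck circle in two views.

Run:
```python
from h import *
from scipy.optimize import least_squares
def fit(c,im,ctr,roi):
    h=cv2.cvtColor(im,cv2.COLOR_BGR2HSV)
    g=cv2.GaussianBlur(cv2.cvtColor(im,cv2.COLOR_BGR2GRAY),(3,3),0).astype(float)
    # radial search in world: outermost strong gradient bright->dark approaching neck, at z=148
    for z,r0,r1,nm in((148,38,52,'outer'),(157,30,40,'inner')):
        out=[]
        for a in np.radians(np.arange(0,360,4)):
            rr=np.arange(r0,r1,.3);v=[]
            for r in rr:
                p=proj(c,[ctr[0]+r*np.cos(a),ctr[1]+r*np.sin(a),z]);v.append(cv2.getRectSubPix(g.astype(np.float32),(1,1),tuple(map(float,p)))[0,0])
            d=np.gradient(np.array(v));i=d.argmax() if nm=='outer' else d.argmin()
            if abs(d[i])>2:out.append([ctr[0]+rr[i]*np.cos(a),ctr[1]+rr[i]*np.sin(a)])
        P=np.array(out)
        s=least_squares(lambda q:np.hypot(*(P-q[:2]).T)-q[2],[*ctr,45 if nm=='outer' else 35],loss='soft_l1')
        res=np.hypot(*(P-s.x[:2]).T)-s.x[2];print(nm,len(P),s.x.round(1),'rms',np.median(abs(res)).round(2))
for k in range(2):
    print('top');fit(cam('top'),np.load('top.npy'),(453.5+k,241-k),None)
    print('wrist');fit(cam('wrist'),np.load('w14.npy'),(453.5+k,241-k),None)
    print('side');fit(cam('side'),np.load('side.npy'),(453.5+k,241-k),None)
c=cam('wrist')
for z in(12,16,20):
    A,B=plane(c,495,88.7,z)[:2],plane(c,409.3,139.3,z)[:2];d=B-A;n=np.array([-d[1],d[0]])/np.linalg.norm(d);print(z,(A+B)/2+n*27.5,np.degrees(np.arctan2(n[1],n[0])),np.linalg.norm(d))
plan([453,240,240],98.4)
```

```text
top
outer 60 [455.  243.9  46.2] rms 0.74
inner 45 [455.8 244.3  38.6] rms 0.3
wrist
outer 86 [458.3 238.   45.7] rms 1.18
inner 80 [456.7 240.8  35.2] rms 1.27
side
outer 45 [457.4 239.3  47.1] rms 1.68
inner 1 [453.6 241.   34.9] rms 0.0
top
outer 61 [454.9 243.7  46.4] rms 0.61
inner 43 [455.7 244.   38.4] rms 0.33
wrist
outer 85 [459.  237.3  45.2] rms 1.62
inner 80 [457.8 239.5  34.7] rms 1.42
side
outer 48 [457.8 239.6  47.8] rms 1.69Traceback (most recent call last):
  File "<stdin>", line 21, in <module>
  File "<stdin>", line 16, in fit
    return func(*args, **kwargs)
    vector_fun = VectorFunction(
        fun_wrapped,
    ...<6 lines>...
        workers=workers
    )
    self._update_fun()
    ~~~~~~~~~~~~~~~~^^
    self.f = self.fun_wrapped(xp_copy(self.x))
             ~~~~~~~~~~~~~~~~^^^^^^^^^^^^^^^^^
    return np.atleast_1d(self.fun(x))
                         ~~~~~~~~^^^
    return self.f(x, *self.args, **self.kwargs)
           ~~~~~~^^^^^^^^^^^^^^^^^^^^^^^^^^^^^^
  File "<stdin>", line 16, in <lambda>
ValueError: operands could not be broadcast together with shapes (0,) (2,)
```

Neck estimate is (455.8,243). The top fit is tight at (455,243.8), the marks give (456,245), and the wrist fit is noisy at (457,240.5). TCP target is (456.8,242.7).

Run:
```python
from h import *
plan([456.8,242.7,236],98.4)
```

```text
turn [-0.0056  0.0054 -0.0193] deg [-0.3  0.3 -1.1] then shift [  1.4  39.6 150.1] | now grasp [518.   99.9 237.4] yaw 98.1 j6 -1.75 t 29.5 w 43.1 F [-0.3 -0.4 -0.4]
```

Request:
{"op": "apply_moves", "data": {"targets": [[[0, 8, 30], [0, 0, 0], -1], [[-1, 9, 34], [0, 0, 0], -1], [[-1, 9, 34], [0, 0, 0], -1], [[0, 7, 25], [0, 0, 0], -1], [[0, 3, 10], [0, 0, 0], -1]]}}

```text
t: 29.92
tcp_pos: [465.8, 225.2, 231.2]
tcp_rot: [-0.525, 0.471, 0.537, 0.463]
contact_force: [0.4, -0.3, -1.0]
width: 43.0
```

Request:
{"op": "apply_moves", "data": {"targets": [[[0, 0, 0], [0, 0, 0], -1], [[0, 0, 0], [0, 0, 0], -1], [[0, 0, 0], [0, 0, 0], -1], [[0, 0, 0], [0, 0, 0], -1], [[0, 0, 0], [0, 0, 0], -1]]}}

```text
t: 30.33
tcp_pos: [467.7, 222.7, 230.8]
tcp_rot: [-0.525, 0.472, 0.536, 0.463]
contact_force: [1.0, 0.6, -0.8]
width: 43.2
```

Run:
```python
from h import *
plan([456.8,242.7,225],98.4)
```

```text
turn [-0.0204  0.0037 -0.0196] deg [-1.2  0.2 -1.1] then shift [13.8  7.8 21.4] | now grasp [467.8 222.7 238.8] yaw 97.2 j6 -1.48 t 30.3 w 43.2 F [ 1.   0.6 -0.8]
```

Request:
{"op": "apply_moves", "data": {"targets": [[[0, 4, 12], [-0.01, 0.002, -0.01], -1], [[0, 4, 9], [-0.01, 0.002, -0.01], -1], [[5, 0, 0], [0, 0, 0], -1], [[5, 0, 0], [0, 0, 0], -1], [[0, 0, 0], [0, 0, 0], -1]]}}

```text
t: 30.75
tcp_pos: [457.0, 242.3, 219.9]
tcp_rot: [0.536, -0.462, -0.534, -0.463]
contact_force: [0.3, 0.5, -1.1]
width: 42.9
```

Request:
{"op": "apply_moves", "data": {"targets": [[[0, 0, 0], [0, 0, 0], -1], [[0, 0, 0], [0, 0, 0], -1], [[0, 0, 0], [0, 0, 0], -1], [[0, 0, 0], [0, 0, 0], -1], [[0, 0, 0], [0, 0, 0], -1]]}}

```text
t: 31.17
tcp_pos: [457.2, 241.9, 219.5]
tcp_rot: [0.536, -0.462, -0.534, -0.463]
contact_force: [-0.8, -0.3, -1.1]
width: 43.0
```

Run:
```python
from h import *
plan([456.8,242.7,210],98.4)
```

```text
turn [-0.0019 -0.0012  0.0016] deg [-0.1 -0.1  0.1] then shift [17.5  0.3  0.8] | now grasp [457.2 241.9 227.5] yaw 98.3 j6 -1.46 t 31.2 w 43.0 F [-0.8 -0.3 -1.1]
```

Request:
{"op": "apply_moves", "data": {"targets": [[[5, 0, 0.8], [0, 0, 0], -1], [[4, 0, 0], [0, 0, 0], -1], [[3, 0, 0], [0, 0, 0], -1], [[3, 0, 0], [0, 0, 0], -1], [[0, 0, 0], [0, 0, 0], -1]]}}

```text
t: 31.58
tcp_pos: [457.2, 242.6, 202.8]
tcp_rot: [0.535, -0.462, -0.534, -0.463]
contact_force: [1.1, 0.1, -1.1]
width: 42.8
```

Request:
{"op": "apply_moves", "data": {"targets": [[[1, 0, 0], [0, 0, 0], -1], [[1, 0, 0], [0, 0, 0], -1], [[1, 0, 0], [0, 0, 0], -1], [[1, 0, 0], [0, 0, 0], -1], [[0, 0, 0], [0, 0, 0], -1]]}}

```text
t: 32.0
tcp_pos: [457.5, 242.7, 198.8]
tcp_rot: [0.536, -0.462, -0.534, -0.463]
contact_force: [-0.7, 0.2, 1.1]
width: 43.0
```

Run:
```python
from h import *
plan([456.8,242.7,200],98.4);print(bot.sense()['torque'].round(2))
```

```text
turn [-0.0022 -0.001   0.0025] deg [-0.1 -0.1  0.1] then shift [6.8 0.7 0.1] | now grasp [457.5 242.7 206.8] yaw 98.3 j6 -1.46 t 32.0 w 43.0 F [-0.7  0.2  1.1]
[0.   0.24 0.03]
```

Request:
{"op": "apply_moves", "data": {"targets": [[[1, 0, 0], [0, 0, 0], -1], [[1, 0, 0], [0, 0, 0], -1], [[1, 0, 0], [0, 0, 0], -1], [[0, 0, 0], [0, 0, 0], -1], [[0, 0, 0], [0, 0, 0], -1]]}}

```text
t: 32.42
tcp_pos: [457.6, 242.7, 198.7]
tcp_rot: [0.536, -0.461, -0.533, -0.464]
contact_force: [-1.4, -1.7, 2.5]
width: 43.1
```

Run:
```python
from h import *
plan([456.8,242.7,200],98.4);print(bot.sense()['torque'].round(2))
```

```text
turn [-0.0018 -0.0005  0.0058] deg [-0.1 -0.   0.3] then shift [6.7 0.8 0.1] | now grasp [457.5 242.7 206.7] yaw 98.3 j6 -1.46 t 32.4 w 43.1 F [-1.4 -1.7  2.5]
[-0.08  0.34  0.07]
```

Contact at grasp 206.7, which puts the lugs at about z=157: they're on the rim, not the ledge. Pressing a little harder to read the moment and find which way it's off.

Request:
{"op": "apply_moves", "data": {"targets": [[[2, 0, 0], [0, 0, 0], -1], [[2, 0, 0], [0, 0, 0], -1], [[2, 0, 0], [0, 0, 0], -1], [[2, 0, 0], [0, 0, 0], -1], [[2, 0, 0], [0, 0, 0], -1]]}}

```text
t: 32.83
tcp_pos: [458.1, 243.9, 191.4]
tcp_rot: [0.537, -0.459, -0.533, -0.466]
contact_force: [-5.7, -4.4, 12.5]
width: 42.8
```

Run:
```python
from h import *
for i in range(3):
    plan([456.8,242.7,200],98.4);print(bot.sense()['torque'].round(2))
    cam('top')
```

```text
turn [-0.0016  0.0025  0.0106] deg [-0.1  0.1  0.6] then shift [-0.6  1.4 -1. ] | now grasp [458.  243.9 199.4] yaw 98.3 j6 -1.46 t 32.8 w 42.8 F [-5.7 -4.4 12.5]
[-0.24  0.99 -0.04]
turn [-0.0014  0.0036  0.0129] deg [-0.1  0.2  0.7] then shift [-0.5  2.1 -1.4] | now grasp [458.6 244.4 199.5] yaw 98.3 j6 -1.46 t 32.9 w 42.8 F [-2.1  2.7 15.1]
[0.64 0.74 0.41]
turn [-0.0013  0.0037  0.0132] deg [-0.1  0.2  0.8] then shift [-0.5  2.2 -1.5] | now grasp [458.7 244.4 199.5] yaw 98.3 j6 -1.46 t 32.9 w 42.9 F [-3.3  2.5 16.3]
[0.67 0.7  0.32]
```

It slipped onto the ledge: grasp 199.5, so lid_grip ≈ 193 as given. Levelling, easing sideways, then turning anticlockwise with light pressure.

Request:
{"op": "apply_moves", "data": {"targets": [[[-1, 1, 0], [0, 0.003, 0.012], -1], [[0, 0, 0], [-0.06, 0, 0], -1], [[0.5, 0, 0], [-0.06, 0, 0], -1], [[0.5, 0, 0], [-0.06, 0, 0], -1], [[0.5, 0, 0], [-0.06, 0, 0], -1]]}}

```text
t: 33.4
tcp_pos: [459.6, 246.3, 191.7]
tcp_rot: [0.589, -0.39, -0.587, -0.396]
contact_force: [-0.3, 6.0, 6.9]
width: 43.1
```

Run:
```python
from h import *
plan([457.5,244,200]);print(bot.sense()['torque'].round(2))
```

```text
turn [-0.      0.0032  0.0077] deg [-0.   0.2  0.4] then shift [-0.3  2.8 -1.3] | now grasp [459.5 246.3 199.7] yaw 112.5 j6 -1.7 t 33.4 w 43.1 F [-0.3  6.   6.9]
[ 1.38  0.28 -0.21]
```

Request:
{"op": "apply_moves", "data": {"targets": [[[0.5, 0, 0], [-0.06, 0.003, 0.007], -1], [[0.5, 0, 0], [-0.06, 0, 0], -1], [[0.5, 0, 0], [-0.06, 0, 0], -1], [[1, 0, 0], [-0.05, 0, 0], -1], [[1, 0, 0], [-0.05, 0, 0], -1]]}}

```text
t: 33.82
tcp_pos: [459.4, 248.0, 190.1]
tcp_rot: [-0.638, 0.302, 0.639, 0.305]
contact_force: [-3.6, -1.1, 0.9]
width: 43.0
```

Run:
```python
from h import *
plan([457.5,244,191]);print(bot.sense()['torque'].round(2))
```

```text
turn [-0.      0.0032  0.0029] deg [-0.   0.2  0.2] then shift [ 7.1  4.  -1.8] | now grasp [459.4 247.9 198.1] yaw 129.2 j6 -1.99 t 33.8 w 43.0 F [-3.6 -1.1  0.9]
[-0.29  0.73 -0.13]
```

Near the gap (yaw 129) and starting to sink. Pressing down with a small turn.

Request:
{"op": "apply_moves", "data": {"targets": [[[2, 0, 0], [-0.01, 0.003, 0.003], -1], [[2, 0, 0], [-0.01, 0, 0], -1], [[2, 0, 0], [0, 0, 0], -1], [[2, 0, 0], [0, 0, 0], -1], [[1, 0, 0], [0, 0, 0], -1]]}}

```text
t: 34.23
tcp_pos: [459.4, 247.4, 182.3]
tcp_rot: [0.642, -0.298, -0.641, -0.296]
contact_force: [-6.9, -2.6, 14.5]
width: 42.8
```

Run:
```python
from h import *
plan([457.5,244,191]);print(bot.sense()['torque'].round(2))
```

```text
turn [-0.     -0.0015 -0.0011] deg [-0.  -0.1 -0.1] then shift [-0.7  3.6 -1.4] | now grasp [459.4 247.4 190.3] yaw 130.3 j6 -2.01 t 34.2 w 42.8 F [-6.9 -2.6 14.5]
[-0.24  1.65  0.21]
```

It dropped 9.2 mm, so the lugs are in the gaps. Screwing clockwise.

Request:
{"op": "apply_moves", "data": {"targets": [[[-0.5, 1, 0], [0.05, 0, 0], -1], [[0, 0, 0], [0.08, 0, 0], -1], [[0.3, 0, 0], [0.08, 0, 0], -1], [[0.3, 0, 0], [0.08, 0, 0], -1], [[0.3, 0, 0], [0.08, 0, 0], -1]]}}

```text
t: 34.65
tcp_pos: [459.2, 246.7, 182.1]
tcp_rot: [0.573, -0.415, -0.571, -0.415]
contact_force: [-1.2, -1.9, 3.0]
width: 43.0
```

Run:
```python
from h import *
plan([459,247,186]);print(bot.sense()['torque'].round(2))
```

```text
turn [ 0.     -0.0025  0.0015] deg [ 0.  -0.1  0.1] then shift [4.1 0.1 0.3] | now grasp [459.2 246.7 190.1] yaw 108.1 j6 -1.62 t 34.6 w 43.0 F [-1.2 -1.9  3. ]
[-0.08  0.25  0.1 ]
```

Request:
{"op": "apply_moves", "data": {"targets": [[[0.5, 0, 0], [0.08, 0, 0], -1], [[0.5, 0, 0], [0.08, 0, 0], -1], [[0.5, 0, 0], [0.08, 0, 0], -1], [[0.5, 0, 0], [0.08, 0, 0], -1], [[0.5, 0, 0], [0.08, 0, 0], -1]]}}

```text
t: 35.07
tcp_pos: [459.6, 246.5, 180.4]
tcp_rot: [-0.474, 0.526, 0.471, 0.527]
contact_force: [-4.1, -2.8, 6.6]
width: 43.1
```

Run:
```python
from h import *
plan([459,247,186]);print(bot.sense()['torque'].round(2))
```

```text
turn [ 0.     -0.0024  0.0041] deg [ 0.  -0.1  0.2] then shift [2.4 0.6 0.4] | now grasp [459.6 246.5 188.4] yaw 83.8 j6 -1.19 t 35.1 w 43.1 F [-4.1 -2.8  6.6]
[-0.55  0.7   0.29]
```

Request:
{"op": "apply_moves", "data": {"targets": [[[0.4, 0.5, 0], [0.08, 0, 0.004], -1], [[0.4, 0, 0], [0.08, 0, 0], -1], [[0.4, 0, 0], [0.08, 0, 0], -1], [[0.4, 0, 0], [0.08, 0, 0], -1], [[0.4, 0, 0], [0.08, 0, 0], -1]]}}

```text
t: 35.48
tcp_pos: [459.7, 246.5, 178.7]
tcp_rot: [-0.352, 0.614, 0.35, 0.614]
contact_force: [-3.3, 0.2, 4.5]
width: 42.7
```

Run:
```python
from h import *
plan([459,247,186]);print(bot.sense()['torque'].round(2))
```

```text
turn [ 0.     -0.0013  0.0031] deg [ 0.  -0.1  0.2] then shift [0.7 0.9 0.1] | now grasp [459.7 246.5 186.7] yaw 59.5 j6 -0.77 t 35.5 w 42.7 F [-3.3  0.2  4.5]
[0.06 0.5  0.2 ]
```

Request:
{"op": "apply_moves", "data": {"targets": [[[0.4, 0, 0], [0.06, 0, 0], -1], [[0.4, 0, 0], [0.06, 0, 0], -1], [[0.3, 0, 0], [0.05, 0, 0], -1], [[0.3, 0, 0], [0.05, 0, 0], -1], [[0.3, 0, 0], [0.05, 0, 0], -1]]}}

```text
t: 35.9
tcp_pos: [457.8, 246.8, 178.0]
tcp_rot: [-0.261, 0.658, 0.259, 0.657]
contact_force: [-1.6, 3.5, 5.3]
width: 42.8
```

Run:
```python
from h import *
plan([459,247,186]);print(bot.sense()['torque'].round(2))
```

```text
turn [ 0.     -0.0034  0.002 ] deg [ 0.  -0.2  0.1] then shift [ 0.  -0.7  1. ] | now grasp [457.8 246.8 186. ] yaw 43.2 j6 -0.48 t 35.9 w 42.8 F [-1.6  3.5  5.3]
[0.24 0.21 2.35]
```

The stop is felt (2.35 N·m opposing). A little more turn and press to confirm it's home.

Request:
{"op": "apply_moves", "data": {"targets": [[[0.5, 0, 0], [0.04, 0, 0], -1], [[0.5, 0, 0], [0.05, 0, 0], -1], [[0.5, 0, 0], [0.05, 0, 0], -1], [[0.5, 0, 0], [0.05, 0, 0], -1], [[0.5, 0, 0], [0.05, 0, 0], -1]]}}

```text
t: 36.32
tcp_pos: [460.2, 243.1, 178.3]
tcp_rot: [-0.186, 0.683, 0.172, 0.685]
contact_force: [-2.0, -8.2, 8.0]
width: 42.5
```

Run:
```python
from h import *
plan([459,247,186]);print(bot.sense()['torque'].round(2))
h=None
c=cam('side');im=c['img'];h=cv2.cvtColor(im,cv2.COLOR_BGR2HSV)
k,l,st,ce=cv2.connectedComponentsWithStats(cv2.inRange(h,(18,110,80),(35,255,255))[100:210,260:360])
print([(st[i].tolist(),(ce[i]+[260,100]).round(1).tolist()) for i in range(1,k)])
```

```text
turn [ 0.     -0.0012  0.019 ] deg [ 0.  -0.1  1.1] then shift [0.3 4.  0.9] | now grasp [460.1 243.3 186.3] yaw 29.3 j6 -0.24 t 36.3 w 42.5 F [-2.  -8.2  8. ]
[-1.36  0.54  0.9 ]
[([26, 47, 2, 3, 4], [286.5, 148.0]), ([57, 49, 3, 3, 6], [318.3, 150.2]), ([28, 78, 2, 3, 4], [288.5, 179.0]), ([48, 91, 4, 3, 10], [309.5, 191.8])]
```

Run:
```python
from h import *
c=cam('side');im=c['img']
for u in((286.5,148),(318.3,150.2)):
    for z in(144,148):
        p=plane(c,*u,z);d=p[:2]-[456,243.5];print(z,p.round(1),np.hypot(*d).round(1),np.degrees(np.arctan2(d[1],d[0])).round(1))
w=cam('wrist');a=np.full((400,640,3),0,np.uint8)
cv2.imwrite('pics/w15.png',np.vstack([w['img'][100:400],np.hstack([cv2.resize(im[105:205,255:355],(300,300),interpolation=cv2.INTER_CUBIC),cv2.resize(cam('top')['img'][180:260,180:270],(340,300),interpolation=cv2.INTER_CUBIC)])]))
```

```text
144 [407.7 228.1 144. ] 50.7 -162.3
148 [407.9 221.2 148. ] 53.0 -155.1
144 [496.4 207.4 144. ] 54.2 -41.8
148 [496.1 200.6 148. ] 58.7 -46.9
```

The lid's lugs sit at −42°/−162°, about 81° clockwise of the gap, so it's on its end stop and the pads only slipped on the handle. Releasing and lifting straight up.

Request:
{"op": "apply_moves", "data": {"targets": [[[0, 0, 0], [0, 0, 0], 0.4], [[0, 0, 0], [0, 0, 0], 0.5], [[0, 0, 0], [0, 0, 0], 0.5], [[0, 0, 0], [0, 0, 0], 0.5], [[0, 0, 0], [0, 0, 0], 0.5]]}}

```text
t: 36.93
tcp_pos: [461.4, 243.0, 177.4]
tcp_rot: [-0.185, 0.682, 0.172, 0.686]
contact_force: [0.2, -1.0, 0.2]
width: 64.0
```

Request:
{"op": "apply_moves", "data": {"targets": [[[-10, 0, 0], [0, 0, 0], 0.5], [[-25, 0, 0], [0, 0, 0], 0.5], [[-35, 0, 0], [0, 0, 0], 0.5], [[-35, 0, 0], [0, 0, 0], 0.5], [[-20, 0, 0], [0, 0, 0], 0.5]]}}

```text
t: 37.35
tcp_pos: [458.5, 245.0, 301.4]
tcp_rot: [-0.185, 0.687, 0.172, 0.681]
contact_force: [0.2, -0.2, -0.7]
width: 64.1
```

Request:
{"op": "apply_moves", "data": {"targets": [[[0, 0, -30], [0, 0, 0], 0.5], [[0, 0, -35], [0, 0, 0], 0.5], [[0, 0, -35], [0, 0, 0], 0.5], [[0, 0, -20], [0, 0, 0], 0.5], [[0, 0, 0], [0, 0, 0], 0.5]]}}

```text
t: 37.77
tcp_pos: [351.8, 185.7, 306.4]
tcp_rot: [-0.185, 0.683, 0.172, 0.686]
contact_force: [0.8, -0.4, 1.0]
width: 64.3
```

Run:
```python
from h import *
s=cam('side');t=cam('top');w=cam('wrist')
h=cv2.cvtColor(s['img'],cv2.COLOR_BGR2HSV)
k,l,st,ce=cv2.connectedComponentsWithStats(cv2.inRange(h,(18,110,80),(35,255,255))[100:210,260:360])
for i in range(1,k):
    u=ce[i]+[260,100];p=plane(s,*u,144);d=p[:2]-[456,243.5];print(u.round(1),np.hypot(*d).round(1),np.degrees(np.arctan2(d[1],d[0])).round(1))
plan([456,243,260])
z=lambda im,x,y,w_,h_,W,H:cv2.resize(im[y:y+h_,x:x+w_],(W,H),interpolation=cv2.INTER_CUBIC)
cv2.imwrite('pics/fin.png',np.vstack([np.hstack([z(s['img'],260,105,90,100,320,300),z(t['img'],180,180,110,80,480,300)]),np.hstack([z(s['img'],220,80,300,310,320,300),z(w['img'],0,0,640,400,480,300)])]))
```

```text
[286.3 147.7] 50.6 -164.6
[318.  150.8] 55.7 -44.9
[288.7 178.7] 176.4 -104.3
[309.3 191.8] 233.3 -88.5
turn [ 0.     -0.0004  0.0179] deg [ 0. -0.  1.] then shift [ 54.1  -0.3 115.6] | now grasp [354.9 187.  314.1] yaw 29.2 j6 -0.31 t 37.9 w 64.4 F [ 0.3  0.1 -0.4]
```

View pics/fin.png

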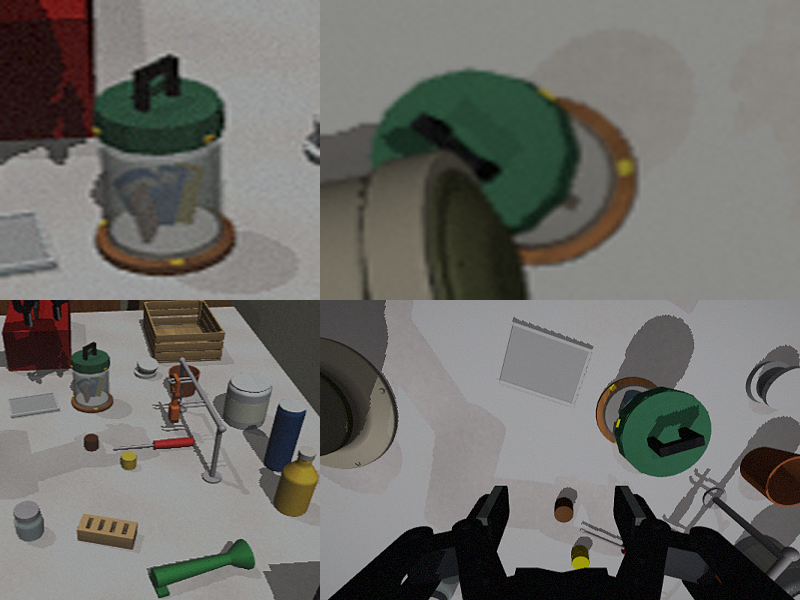

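The final view shows the lid level on the jar with the tags and blue can inside, the rack empty, the scoop still hanging and the other things in place. Handing in.

```bash
python3 -c "
from bench import bot
print(bot.finish_job())"
```

```text
the job is handed in; nothing more can be done
None
```

I handed the job in at about 38 s. The three tags that were there (terracotta, blue, yellow) and the blue canister are in the jar, and the green lid is screwed on to its stop.

**Last checks that agreed:**
- **Lid height:** the lid dropped 9.2 mm into the thread, then fell about 4.3 mm while turning (5 mm nominal) to about 179 mm above the bench. That height rests on an estimated grip offset.
- **Lid angle:** the stop was felt at 2.35 N·m. The lid's yellow marks are at about −42° and −162°, roughly 81° clockwise of the gap, and stayed within 3° after release.
- **Final picture:** the lid is level, the rack is empty, the scoop still hangs on its hook, and nothing else looks moved. The gripper is clear of everything. I made out the tags and blue shapes through the jar wall, but did not pick out the canister on its own.

**What went less cleanly:**
- **Jar centre:** the views disagreed by 3–5 mm, so the lid first caught on the rim and slid onto the ledge under light pressure (up to 16 N).
- **Final turn:** the last clockwise push made the gripper pads slip about 14° on the handle; the marks show the lid itself stayed at its stop.

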